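# Nudge a ceramic board square into its jig

## Robot

A 6-joint arm with a two-finger parallel gripper is mounted at the origin on the work surface. World frame = base frame: x ahead of the robot, y to its left, z up, the work surface at z = 0. Lengths are in m, angles in rad, forces in N, time in s.
With the tool pointing down it reaches from about 0.35 to 0.775 m from the base axis. Payload 5.5 kg.
Tool frame: the origin (TCP) lies between the finger pads; the fingertips stand env.nose_length ahead of it and the grasp point (between the pads) lies 8 mm behind it (env.nose_length is the distance from the TCP to the fingertips, in m); z points along the fingers, y is the direction in which the jaws open and shut (so a half turn about z gives the same grasp; the last joint's range is limited). The gripper opens to 85 mm and grips with 20 to 120 N. Pads are 22 mm wide; open, the fingers measure 114 mm over their backs; the gripper's body (76 mm by 85 mm) begins 54 mm behind the grasp point. The pads swing forward as they close: fully open they stand 13 mm farther back than shut.
Start: joints at [-1.354, 0.313, 0.046, 1.304, 0, 1.431], TCP at [0.201, -0.539, 0.242] pointing down, gripper open.
Joint ranges: [-2.76, 2.76], [-0.86, 1.69], [-1.03, 1.26], [-2.2, 2.34], [-1.47, 1.5], [-3.14, 3.14]. Speed limits (rad/s): [2.57, 2.57, 3.14, 3.14, 3.14, 3.14].

## Interface

Orientations are given as a unit quaternion [w, x, y, z].
In Python, from workcell import env gives the robot as it stands. The module is installed in compiled form; this text tells all that it offers.
- The arm moves only by the shell command python3 -m creep 'ROWS' [FORCE]. ROWS is a JSON object of lists of equal length, an entry for each row: "hand": the finger opening in mm, from 0 to 85.4; "delta_pos": the shift along the tool's x, y, z scaled (see below), a list of three; "turn": the turn about the tool's z scaled (see below). In form: {"hand": [hand, ...], "delta_pos": [[dx, dy, dz], ...], "turn": [turn, ...]}. A call has exactly 5 rows; each row shifts and turns the commanded pose from where the row before left it, along the tool's axes as they then stand; what a row does not reach is not made up. The controller multiplies each number of a shift by 0.8 m and each number of a turn by 5 degrees. A row lasts 1/12 s, in which the tool goes at most 41.7 mm and 7.16 degrees, less where a joint would pass 70% of its speed; a pose out of reach is approached as far as the arm can. A call with a number of a shift or a turn outside -1 to 1 is refused whole. A call with a gripper value outside its range is refused whole. The fingers move at their own pace and stop on an object; FORCE is the grip in N (left out, the last holds). Time passes only in rows, so rows that do not move let the fingers close, or fill a call up. It gives the time, the measured TCP pose, the force and the opening at its end, in the units of the state.
- env.get_state(): the state, without advancing time (a new reading comes with each control period).
- env.read_camera(name): name is "side" or "top" or "wrist"; returns a dict with "pixels" (384x512x3 uint8, red, green, blue), "depth" (384x512 float32, m along the optical axis (not along the pixel's ray), 0 where there is no reading), "fx", "fy", "cx", "cy" (pixels), "origin" and "orientation" of the camera in the world. Camera axes: x right, y down, z forward; pixel columns grow to the right and rows downward; lengths in m; the calibration is good to about 2 mm. A picture is of the moment at which its call begins.
- env.hand_in(): hands the job in, once; it reports no verdict.
Trained networks look in the newest picture that a camera, given by its name, has taken for a name from the list of things; names that differ only in an ending like _2 or _b are one class to them, and where a whole thing is asked for, a point or a joint stands for the part that bears it (a point fixed in the world has none). Each returns a list of dicts, best first, with "score" (0 to 1); they miss things now and then, are a little off and sometimes report something else, mostly with a low value. They report only what shows in the picture. A call takes as long as a camera call. They do not tell look-alikes from the thing itself.
- env.find_in(camera, target): "location" ([row, column] in pixels, amid what is visible of it).
- env.pinpoint(camera, target): "location" ([row, column] in pixels: a listed point, or the origin of a listed thing).
The state is a dict: "clock": time; "joint_pos": joint angles; "qvel": joint speeds; "tau": joint torques, N m; "tcp_pos": TCP position; "orientation": TCP orientation; "wrist_force": force on the tool from outside, world axes, zero at the start; "ft_torque": the same for the moment, N m; "finger_gap": finger opening in m.
Only numpy, scipy, OpenCV 4.12 (cv2) and the standard library are available. Lean on these libraries where they do the work, as an engineer would, in place of code of your own. Each camera call takes 0.05 s, during which the arm holds its last target.

## Task

Take the pusher out of its stand and use it, not your fingers, to slide the ceramic circuit board flat along the jig: first square against the long stop, then along that stop against the short one, so that it ends touching both. Each time it meets a stop keep a light, steady push of 4 to 5 N on it for about a second to be sure it is home, but gently: the ceramic cracks at 8 N. Then put the pusher back upright in its stand, fully down, and leave everything else where it is.

Things in the scene. Friction and masses are not known exactly. Their poses are not given: they have to be found in the camera images.
- jig: fixed aluminium bed plate, 200 x 160 mm and 12 mm thick, lying on the table and turned by up to 0.4 rad. Origin: centre of its underside; z up, x along its 200 mm side. Its flat top, the bed, is 12 mm above the table. Two steel stop bars stand on it along its +x and +y sides
- corner (a point): the point on the bed where the lines of the two stop faces meet (jig frame 80, 60, 12 mm); axes parallel to the jig's. Long stop's face: the plane y = 0 here; short stop's face: the plane x = 0 here. The board belongs at negative x and y
- long_stop: steel bar on the bed, 104 mm long (jig x) x 14 x 10 mm high; origin at bed height at the middle of its face, the face looking along jig -y. It begins 8 mm short of the corner. A turned board meets it with one end first and jams there under a push at mid edge: then push nearer the end that lags
- short_stop: steel bar on the bed, 72 mm long (jig y) x 14 x 10 mm high; origin at bed height at the middle of its face, the face looking along jig -x. It begins 8 mm short of the corner
- board: loose flat circuit board, white ceramic back, green face, small parts up to 15 mm high; 100 (x) x 70 (y) mm, edge 6 mm thick, about 70 g, on the bed 5 to 50 mm from the stops, turned up to 0.2 rad. Origin: centre of its underside. Its +y edge goes to the long stop, +x to the short. Slides under 1.5 N; cracks above 8 N from the pusher; push home with 4 to 5 N. Rigid: go slowly, by feel
- board_home (a point): the board's lower corner at its +x, +y (50, 35 mm from its centre): ends in the jig's corner
- board_rear (a point): the board's lower corner at its -x, +y
- board_side (a point): the board's lower corner at its +x, -y
- pusher: loose hand tool, 100 mm long, about 60 g, upright in the stand: a round white shank 8 mm across from the tip up to 35 mm, then a black square handle 22 x 22 mm from 35 to 100 mm. Origin: the centre of the tip; z up to the handle; x and y square to the handle's flats. Push with the side of the shank, tip just above the bed
- pusher_grip (a point): the point on the handle's axis 70 mm above the tip, where it is well held from above
- stand: fixed grey block 60 x 60 x 40 mm with a 14 mm round hole right through at its middle, left or right of the jig; origin: centre of its underside. The pusher's shank hangs in the hole and its handle rests on the block's top, so its tip is then 5 mm above the table; the handle's flats are parallel to the block's sides
- stand_hole0 (a point): centre of the mouth of the stand's hole, at the block's top, 40 mm above the table
- reel: loose solder reel 60 mm across, 40 mm high, standing on its flange; leave alone
- wool_pot: loose small brass cup, 48 mm across, 30 mm high, beyond the stand; leave alone
- tweezers: loose steel tweezers, 120 x 16 x 10 mm, lying beside the jig; leave alone
- module: loose small electronic module, 36 x 22 x 8 mm, beside the jig; leave alone
- flux: loose flux jar, 40 mm across, 35 mm high, beyond the reel; leave alone
Things that resemble listed ones, but are neither listed nor needed, are in the scene too. Leave any green or red look-alike of the pusher alone.

How it is judged:
On the way, in this order (a step that is already met when the one before it is completed fails the run):
1. the pusher has been lifted clear of its stand (height (world z) of pusher above 0.045 m and contact force between the fingers and pusher above 0.5 N), for 0.1 s.
2. the board has been pressed square against the long stop with the pusher (y of each of board_home, board_rear in the frame of corner above -0.0015 m and z of board in the frame of corner below 0.0015 m and angle between board's own z axis and vertical below 0.03 rad and contact force between board and long_stop above 1.5 N and contact force between pusher and board above 2 N), for 0.5 s.
3. the board, still along the long stop, has been pressed against the short stop with the pusher (y of each of board_home, board_rear in the frame of corner above -0.0015 m and x of each of board_home, board_side in the frame of corner above -0.0015 m and z of board in the frame of corner below 0.0015 m and angle between board's own z axis and vertical below 0.03 rad and contact force between board and short_stop above 1.5 N and contact force between pusher and board above 2 N), for 0.5 s.
At the end, for the whole second after the job is handed in: Board flat on the bed, both ends of its +y edge within 1.5 mm of the long stop and of its +x edge within 1.5 mm of the short stop; pusher upright in the stand, tip within 5 mm of the hole axis and under 8 mm above the table, released; both at rest (y of each of board_home, board_rear in the frame of corner above -0.0015 m and x of each of board_home, board_side in the frame of corner above -0.0015 m and z of board in the frame of corner below 0.0015 m and angle between board's own z axis and vertical below 0.03 rad and horizontal distance between pusher and stand_hole0 below 0.005 m and height (world z) of pusher below 0.008 m and angle between pusher's own z axis and vertical below 0.06 rad and linear speed of each of pusher, board below 0.01 m/s); the robot touches nothing.
It fails at once if the pusher presses the board with more than 8 N (contact force between pusher and board above 8 N).
It fails at once if the fingers or the arm touch the board (contact force between any of the fingers, the arm and board above 0.3 N).
It fails at once if the board is lifted or tipped off the bed (z of board in the frame of corner above 0.008 m or angle between board's own z axis and vertical above 0.15 rad).
It fails at once if another object on the table is disturbed (moved over 15 mm) (distance of any of reel, wool_pot, tweezers, module, flux from where it was at the start of the episode above 0.015 m).
It also fails if it takes over 72 s, if anything falls off the work surface, if the arm or the gripper's body presses on something with over 40 N, if the wrist force passes 120 N, or if a joint passes its speed limit or range.

## Working session

There is one attempt and no reset: what is moved stays moved. The work goes in short steps, Python scripts to look and compute and a shell command to move; the robot and the scene stay as the last step left them, time stands still between calls to the robot, and variables do not carry over. Pictures are saved under pics/ and viewed, and the job is handed in when it is done.

```bash
mkdir -p pics; cat > h.py <<'E'
import numpy as np, cv2
from workcell import env
from scipy.spatial.transform import Rotation as R
def q2R(q): return R.from_quat([q[1],q[2],q[3],q[0]]).as_matrix()
def shot(cam,name):
    c=env.read_camera(cam); 
    cv2.imwrite(f'pics/{name}.png',cv2.cvtColor(c['pixels'],cv2.COLOR_RGB2BGR)); return c
def ray(c,rc):
    r,k=rc; d=np.array([(k-c['cx'])/c['fx'],(r-c['cy'])/c['fy'],1.])
    return np.array(c['origin']),q2R(c['orientation'])@d
def atz(c,rc,z):
    o,d=ray(c,rc); return o+d*(z-o[2])/d[2]
def dep(c,rc):
    o,d=ray(c,rc); return o+d*c['depth'][int(round(rc[0])),int(round(rc[1]))]
def proj(c,p):
    v=q2R(c['orientation']).T@(np.array(p)-c['origin']); return [c['cy']+c['fy']*v[1]/v[2],c['cx']+c['fx']*v[0]/v[2]]
def tri(c1,r1,c2,r2):
    o1,d1=ray(c1,r1);o2,d2=ray(c2,r2)
    A=np.stack([d1,-d2],1);s=np.linalg.lstsq(A,o2-o1,rcond=None)[0]
    a=o1+s[0]*d1;b=o2+s[1]*d2; return (a+b)/2,np.linalg.norm(a-b)
E
python3 - <<'E'
from h import *
np.set_printoptions(precision=4,suppress=True)
s=env.get_state(); print(s['clock'],s['tcp_pos'],s['orientation'],s['wrist_force'],s['finger_gap'],env.nose_length)
cs={}
for n in ['top','side','wrist']:
    c=shot(n,n+'0');cs[n]=c;print(n,c['origin'],c['orientation'],c['fx'])
    for t in ['pusher','pusher_grip','stand_hole0','stand','board','board_home','board_rear','board_side','corner','long_stop','short_stop','jig','reel','wool_pot','tweezers','module','flux']:
        l=env.pinpoint(n,t)[:3]
        print(t,[(np.round(x['location'],1).tolist(),round(x['score'],2),dep(c,x['location'])) for x in l])
E
```

```text
0.0 [ 0.2007 -0.5383  0.2414] [-0.0009  0.9841  0.1774 -0.0001] [ 0.6085 -0.7218  0.3985] 0.08550094161372246 0.011
top [ 0.4043 -0.0375  1.2251] [-0.0578  0.7077 -0.7016  0.0606] 452.6976130409433
pusher [([209.5, 374.6], 0.57, array([ 0.573 , -0.3662,  0.001 ])), ([220.7, 342.1], 0.53, array([ 0.5369, -0.2688,  0.0414])), ([253.6, 348.1], 0.49, array([ 0.4503, -0.2777,  0.0639]))]
pusher_grip [([215.6, 345.5], 0.65, array([ 0.5429, -0.2655,  0.1032])), ([206.2, 380.1], 0.63, array([ 0.5693, -0.3566,  0.0899])), ([256.8, 353.5], 0.62, array([ 0.4412, -0.2833,  0.1003]))]
stand_hole0 [([215.0, 341.5], 0.9, array([ 0.5508, -0.2656,  0.0512])), ([183.0, 139.6], 0.52, array([0.6346, 0.2701, 0.0331]))]
stand [([214.2, 342.5], 0.63, array([ 0.5533, -0.2689,  0.0479]))]
board [([221.2, 240.4], 0.7, array([ 0.536 , -0.0007,  0.0162]))]
board_home [([198.9, 229.9], 0.6, array([0.597 , 0.0287, 0.0117]))]
board_rear [([235.2, 220.1], 0.97, array([0.4981, 0.0529, 0.0156]))]
board_side [([203.3, 258.7], 0.79, array([ 0.5859, -0.0495,  0.01  ]))]
corner [([191.3, 216.6], 0.78, array([0.6169, 0.06
[... 1942 characters left out ...]
y([ 0.5621, -0.2699,  0.0456]))]
reel [([331.9, 139.7], 0.65, array([0.5114, 0.3146, 0.0399]))]
wool_pot [([172.4, 298.3], 0.7, array([ 0.6414, -0.2703,  0.0105])), ([226.9, 293.1], 0.53, array([ 0.5155, -0.0847,  0.0064]))]
tweezers [([226.1, 291.6], 0.79, array([ 0.5199, -0.085 ,  0.0061]))]
module [([223.6, 204.9], 0.53, array([0.6704, 0.0356, 0.0047]))]
flux [([290.1, 116.4], 0.57, array([0.6267, 0.2849, 0.0259]))]
wrist [ 0.2793 -0.5091  0.3735] [ 0.1347  0.81   -0.5631 -0.0936] 324.4940515586811
pusher []
pusher_grip []
stand_hole0 []
stand []
board []
board_home []
board_rear []
board_side []
corner []
long_stop []
short_stop []
jig []
reel []
wool_pot []
tweezers []
module []
flux []
```

```bash
python3 - <<'E'
import cv2
a=cv2.imread('pics/top0.png')[140:290,90:420]; cv2.imwrite('pics/topc.png',cv2.resize(a,None,fx=2.4,fy=2.4,interpolation=cv2.INTER_CUBIC))
a=cv2.imread('pics/side0.png')[120:360,80:420]; cv2.imwrite('pics/sidec.png',cv2.resize(a,None,fx=2.3,fy=2.3,interpolation=cv2.INTER_CUBIC))
E
```

```text
(no output)
```

View pics/topc.png

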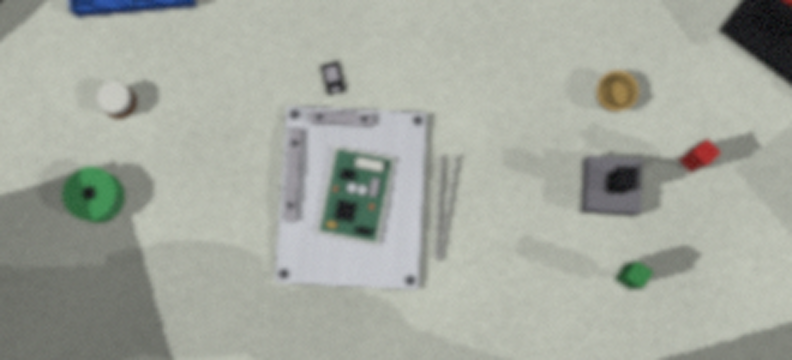

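View pics/sidec.png

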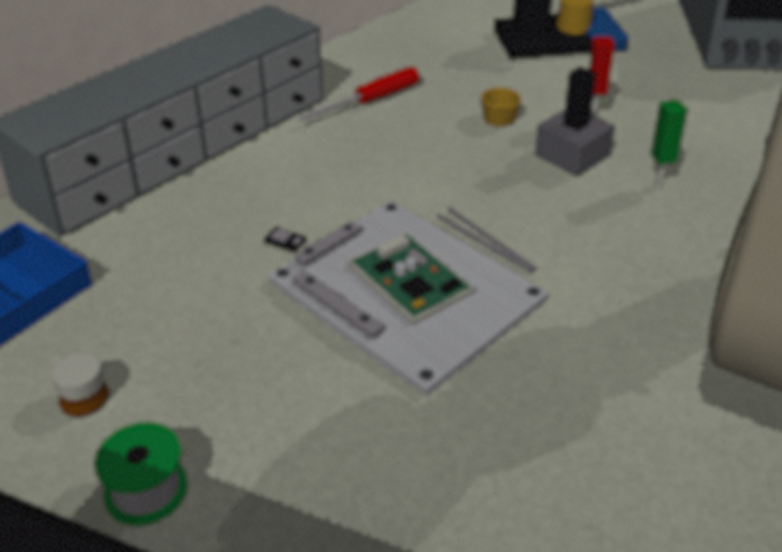

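```bash
python3 - <<'E'
from h import *
import pickle
np.set_printoptions(precision=4,suppress=True)
t=env.read_camera('top');s=env.read_camera('side');w=env.read_camera('wrist')
pickle.dump((t,s),open('cam.pkl','wb'))
print('grip',tri(t,(215.6,345.5),s,(163,331.8)))
print('hole',tri(t,(215,341.5),s,(174,326.9)))
print('home',tri(t,(198.9,229.9),s,(234.8,230.2)),'rear',tri(t,(235.2,220.1),s,(263,260.5)))
print('lstop',tri(t,(213.8,218.7),s,(251.2,228.2)),'corner',tri(t,(191.3,216.6),s,(240.2,208.4)))
st=env.get_state();print(st['clock'])
T=q2R(st['orientation']);print('T',T); print('cam in tool',T.T@(np.array(w['origin'])-st['tcp_pos']), T.T@q2R(w['orientation']))
# handle/stand yaw from depth: block top
d=t['depth'];rr,cc=np.mgrid[195:240,320:365]
P=np.array([dep(t,(a,b)) for a,b in zip(rr.ravel(),cc.ravel())])
m=(P[:,2]>.028)&(P[:,2]<.052);Q=P[m][:,:2].astype(np.float32);print(len(Q),Q.mean(0),P[m][:,2].mean(),cv2.minAreaRect(Q))
m=(P[:,2]>.085);Q=P[m][:,:2].astype(np.float32);print(len(Q),Q.mean(0),P[m][:,2].mean(),cv2.minAreaRect(Q))
# jig
rr,cc=np.mgrid[175:270,195:280]
P=np.array([dep(t,(a,b)) for a,b in zip(rr.ravel(),cc.ravel())]);m=(P[:,2]>.008)&(P[:,2]<.03);Q=P[m][:,:2].astype(np.float32);print('jig',len(Q),Q.mean(0),cv2.minAreaRect(Q))
E
```

```text
grip (array([ 0.5459, -0.2712,  0.0761]), np.float64(0.0006656359620188837))
hole (array([ 0.5522, -0.2667,  0.0441]), np.float64(0.0012513261110987963))
home (array([0.5975, 0.0289, 0.009 ]), np.float64(0.0001284505562875832)) rear (array([0.4959, 0.0515, 0.0086]), np.float64(0.006681153328910871))
lstop (array([0.5616, 0.0626, 0.0056]), np.float64(0.01224848538823436)) corner (array([0.6208, 0.0675, 0.0048]), np.float64(0.005099437000525584))
2.85
T [[ 0.937   0.3492  0.    ]
 [ 0.3492 -0.937  -0.0001]
 [-0.      0.0001 -1.    ]]
cam in tool [ 0.0839 -0.0004 -0.1312] [[-0.0009 -0.9462 -0.3236]
 [ 1.     -0.0008 -0.0004]
 [ 0.0001 -0.3236  0.9462]]
414 [ 0.5466 -0.2739] 0.03998160970962655 ((0.5490254163742065, -0.2776598036289215), (0.06114036962389946, 0.060189586132764816), 86.7857894897461)
101 [ 0.5409 -0.2639] 0.1583259005677661 ((0.48542320728302, -0.15964360535144806), (0.027132689952850342, 0.2919479012489319), 28.296669006347656)
jig 4288 [0.5345 0.0109] ((0.549360454082489, 0.0047616735100746155), (0.21634161472320557, 0.2268376648426056), 87.54156494140625)
```

```bash
python3 -m creep '{"hand":[85,85,85,85,85],"delta_pos":[[0.048,-0.015,0],[0.048,-0.015,0],[0.048,-0.015,0],[0.048,-0.015,0],[0.048,-0.015,0]],"turn":[0,0,0,0,0]}' && python3 -m creep '{"hand":[85,85,85,85,85],"delta_pos":[[0.048,-0.015,0],[0.048,-0.015,0],[0.048,-0.015,0],[0.048,-0.015,0],[0.048,-0.015,0]],"turn":[0,0,0,0,0]}' && python3 -m creep '{"hand":[85,85,85,85,85],"delta_pos":[[0.048,-0.015,0],[0,0,0.005],[0,0,0.005],[0,0,0.005],[0,0,0]],"turn":[0,1,1,1,1]}'
python3 - <<'E'
from h import *
np.set_printoptions(precision=4,suppress=True)
s=env.get_state(); print(s['clock'],s['tcp_pos'],s['qvel'],q2R(s['orientation'])[:,0])
c=shot('wrist','w1')
for t in ['pusher_grip','stand_hole0','stand']:
    l=env.pinpoint('wrist',t)[:3]
    print(t,[(np.round(x['location'],1).tolist(),round(x['score'],2),dep(c,x['location'])) for x in l])
import pickle;pickle.dump((c,s),open('w1.pkl','wb'))
E
```

```text
clock: 3.27
tcp_pos: [0.3608, -0.4144, 0.2424]
orientation: [0.0, 0.984, 0.177, 0.0]
wrist_force: [-0.6, -1.0, 0.5]
finger_gap: 0.0853
clock: 3.68
tcp_pos: [0.5201, -0.2908, 0.2425]
orientation: [0.0, 0.984, 0.177, 0.0]
wrist_force: [0.2, -0.6, -0.3]
finger_gap: 0.085
clock: 4.1
tcp_pos: [0.5506, -0.2668, 0.2292]
orientation: [-0.0, 1.0, 0.002, -0.001]
wrist_force: [-1.4, -0.1, -0.2]
finger_gap: 0.0852
4.1 [ 0.5506 -0.2668  0.2292] [-0.0095 -0.0068  0.0089  0.0109  0.0002  1.037 ] [ 1.      0.0046 -0.0014]
pusher_grip [([147.8, 362.6], 0.97, array([ 0.5832, -0.3545,  0.0987])), ([179.1, 267.1], 0.92, array([ 0.5579, -0.2771,  0.1039])), ([271.7, 275.4], 0.75, array([ 0.4636, -0.2869,  0.0942]))]
stand_hole0 [([168.8, 266.3], 0.89, array([ 0.5606, -0.2772,  0.0813]))]
stand [([160.3, 265.2], 0.98, array([ 0.5603, -0.2773,  0.0473]))]
```

View pics/w1.png

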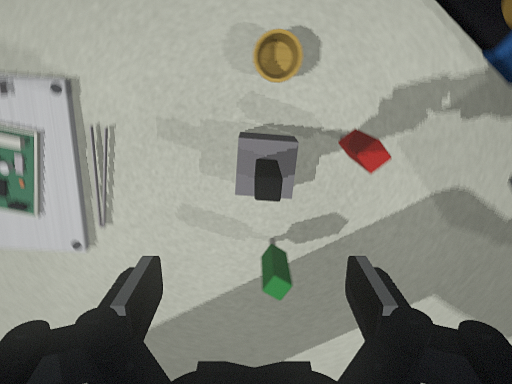

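```bash
python3 - <<'E'
from h import *
import pickle
np.set_printoptions(precision=4,suppress=True)
c,s=pickle.load(open('w1.pkl','rb'))
rr,cc=np.mgrid[125:210,225:310]
P=np.array([dep(c,(a,b)) for a,b in zip(rr.ravel(),cc.ravel())])
for lo,hi in((.035,.045),(.1,.115),(.098,.11)):
    m=(P[:,2]>lo)&(P[:,2]<hi);Q=P[m][:,:2].astype(np.float32);print(len(Q),np.median(P[m][:,2]),Q.min(0),Q.max(0),cv2.minAreaRect(Q))
a=cv2.imread('pics/w1.png')[120:210,220:315]; cv2.imwrite('pics/w1c.png',cv2.resize(a,None,fx=6,fy=6,interpolation=cv2.INTER_CUBIC))
t,sd=pickle.load(open('cam.pkl','rb'))
for n,wp,tp in(('grip',(179.1,267.1),(215.6,345.5)),('hole',(168.8,266.3),(215,341.5))): print(n,tri(c,wp,t,tp))
E
```

```text
2445 0.03975419925935131 [ 0.5179 -0.3093] [ 0.5813 -0.2465] ((0.549512505531311, -0.2779678702354431), (0.06011248752474785, 0.060293883085250854), 86.57286834716797)
674 0.10451741489777805 [ 0.5384 -0.2889] [ 0.5613 -0.2671] ((0.5499906539916992, -0.2779613137245178), (0.022048920392990112, 0.02246088720858097), 86.55561828613281)
694 0.10449980375470011 [ 0.5384 -0.2889] [ 0.5613 -0.2671] ((0.5499906539916992, -0.2779613137245178), (0.022048920392990112, 0.02246088720858097), 86.55561828613281)
grip (array([ 0.5469, -0.2762,  0.0634]), np.float64(0.005579349843030557))
hole (array([ 0.5508, -0.2739,  0.0357]), np.float64(0.011086572678363502))
```

View pics/w1c.png

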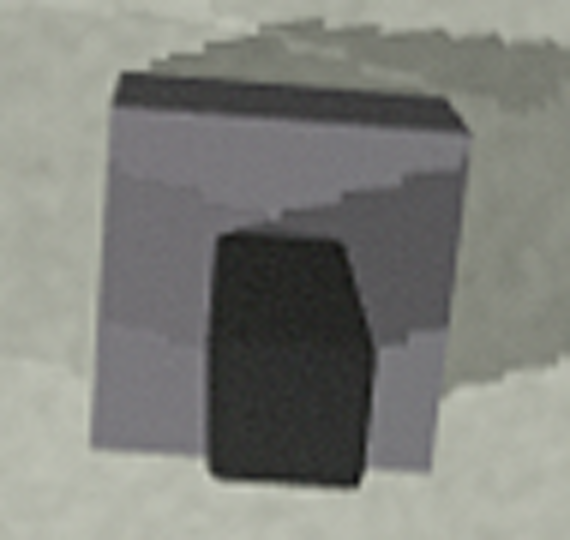

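```bash
python3 -m creep '{"hand":[85,85,85,85,85],"delta_pos":[[0,0,0],[0,0.014,0],[0,0,0.02],[0,0,0.03],[0,0,0.03]],"turn":[0.76,0,0,0,0]}' && python3 -m creep '{"hand":[85,85,85,85,85],"delta_pos":[[0,0,0.03],[0,0,0.03],[0,0,0.025],[0,0,0.02],[0,0,0.01]],"turn":[0,0,0,0,0]}' && python3 - <<'E'
from h import *
s=env.get_state(); print(s['clock'],s['tcp_pos'],q2R(s['orientation'])[:,0],s['wrist_force'])
shot('wrist','w2')
E
```

```text
clock: 4.72
tcp_pos: [0.5505, -0.2805, 0.1667]
orientation: [0.001, 1.0, -0.028, 0.001]
wrist_force: [0.6, -0.4, 0.3]
finger_gap: 0.0855
clock: 5.13
tcp_pos: [0.5486, -0.2791, 0.0719]
orientation: [-0.001, 1.0, -0.028, -0.001]
wrist_force: [-0.0, -0.1, 0.1]
finger_gap: 0.0846
5.1333 [ 0.54858511 -0.27907364  0.07189154] [ 0.99838907 -0.05667325 -0.0027206 ] [-0.01925346 -0.0997264   0.1432392 ]
```

View pics/w2.png

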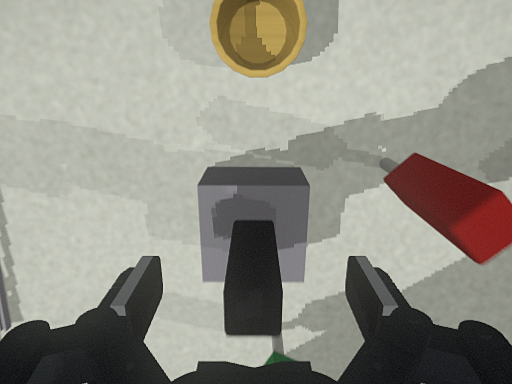

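```bash
python3 -m creep '{"hand":[60,30,15,15,15],"delta_pos":[[0,0,0.004],[0,0,0],[0,0,0],[0,0,0],[0,0,0]],"turn":[0,0,0,0,0]}' 100 && python3 -m creep '{"hand":[15,15,15,15,15],"delta_pos":[[0,0,0],[0,0,0],[0,0,0],[0,0,0],[0,0,0]],"turn":[0,0,0,0,0]}'; python3 -c "
from h import *
shot('wrist','w3')"
```

```text
clock: 5.6
tcp_pos: [0.5505, -0.2793, 0.0722]
orientation: [0.001, 1.0, -0.029, 0.001]
wrist_force: [-0.2, -0.0, 0.3]
finger_gap: 0.0255
clock: 6.02
tcp_pos: [0.5506, -0.2793, 0.0724]
orientation: [0.001, 1.0, -0.029, 0.001]
wrist_force: [-0.5, -0.5, 5.5]
finger_gap: 0.021
```

View pics/w3.png

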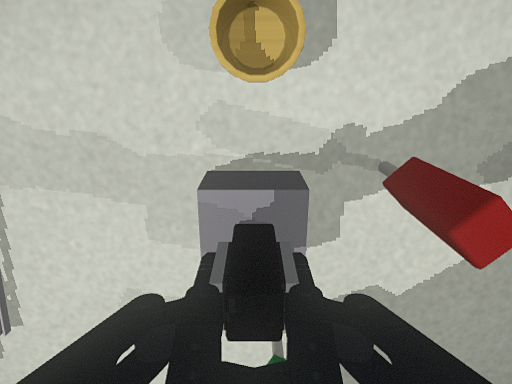

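```bash
python3 -m creep '{"hand":[15,15,15,15,15],"delta_pos":[[0,0,-0.02],[0,0,-0.045],[0,0,-0.05],[0,0,-0.05],[0,0,-0.04]],"turn":[0,0,0,0,0]}' && python3 -m creep '{"hand":[15,15,15,15,15],"delta_pos":[[0,0,-0.02],[-0.008,-0.046,0],[-0.008,-0.046,0],[-0.008,-0.046,0],[-0.008,-0.046,0]],"turn":[0,0,0,0,0]}' && python3 -m creep '{"hand":[15,15,15,15,15],"delta_pos":[[-0.008,-0.046,0],[-0.008,-0.046,0],[0,0,0],[0,0,0],[0,0,0]],"turn":[0,0,0,0,0]}'
python3 - <<'E'
from h import *
import pickle
np.set_printoptions(precision=4,suppress=True)
s=env.get_state()
c=shot('wrist','w4');t=shot('top','t4');sd=shot('side','s4')
pickle.dump((c,s,t,sd),open('w4.pkl','wb'))
print(s['clock'],s['tcp_pos'],s['wrist_force'],s['ft_torque'])
for n,cc in(('wrist',c),('top',t)):
  for k in ['board_home','board_rear','board_side','corner','long_stop','short_stop']:
    l=env.pinpoint(n,k)[:2]
    print(n,k,[(np.round(x['location'],1).tolist(),round(x['score'],2),atz(cc,x['location'],.012)) for x in l])
E
```

```text
clock: 6.48
tcp_pos: [0.5499, -0.2787, 0.2379]
orientation: [0.0, 1.0, -0.029, 0.001]
wrist_force: [1.5, -0.0, -0.3]
finger_gap: 0.0207
clock: 6.9
tcp_pos: [0.5322, -0.129, 0.2508]
orientation: [-0.0, 1.0, -0.03, -0.0]
wrist_force: [0.7, 0.8, -1.2]
finger_gap: 0.0207
clock: 7.32
tcp_pos: [0.5245, -0.0561, 0.251]
orientation: [0.0, 1.0, -0.029, 0.0]
wrist_force: [-0.2, -0.5, -0.3]
finger_gap: 0.0207
7.3167 [ 0.5245 -0.0561  0.251 ] [-0.2303 -0.5286 -0.3289] [ 0.0165 -0.052   0.0402]
wrist board_home [([97.6, 171.5], 0.76, array([0.5964, 0.0304, 0.012 ]))]
wrist board_rear [([187.5, 164.2], 0.93, array([0.494 , 0.0537, 0.012 ])), ([135.0, 139.1], 0.21, array([0.558 , 0.0729, 0.012 ]))]
wrist board_side [([110.2, 233.5], 0.88, array([ 0.579 , -0.0364,  0.012 ]))]
wrist corner [([79.4, 133.3], 0.62, array([0.6176, 0.0688, 0.012 ]))]
wrist long_stop [([132.9, 139.1], 0.77, array([0.5603, 0.0725, 0.012 ]))]
wrist short_stop [([77.5, 175.5], 0.76, array([0.6168, 0.0232, 0.012 ]))]
top board_home [([212.9, 215.3], 0.4, array([0.5584, 0.0674, 0.012 ]))]
top board_rear []
top board_side []
top corner [([194.4, 215.3], 0.97, array([0.609 , 0.0686, 0.012 ]))]
top long_stop [([213.0, 214.9], 0.67, array([0.5581, 0.0685, 0.012 ]))]
top short_stop [([183.4, 141.7], 0.59, array([0.6376, 0.2698, 0.012 ])), ([193.2, 232.2], 0.52, array([0.6127, 0.0227, 0.012 ]))]
```

View pics/w4.png

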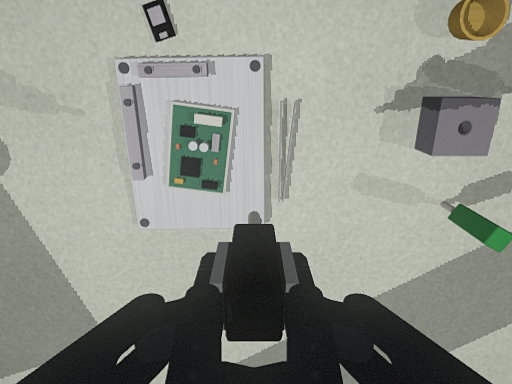

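```bash
cat > fit.py <<'E'
from h import *
np.set_printoptions(precision=4,suppress=True)
def fit(c,x0=(0.40,0.66),y0=(-0.12,0.12)):
    rr,cc=np.mgrid[40:300,90:300]
    o=np.array(c['origin']);Rm=q2R(c['orientation'])
    D=np.stack([(cc-c['cx'])/c['fx'],(rr-c['cy'])/c['fy'],np.ones(cc.shape)],-1)@Rm.T
    d=c['depth'][40:300,90:300];P=o+D*d[...,None]
    z=P[...,2];ok=(d>0)
    bgr=c['pixels'][40:300,90:300].astype(int);h=z-0.0
    reg=ok&(P[...,0]>x0[0])&(P[...,0]<x0[1])&(P[...,1]>y0[0])&(P[...,1]<y0[1])
    def big(m):
        n,l,s,_=cv2.connectedComponentsWithStats(m.astype(np.uint8));i=1+np.argmax(s[1:,4]);return l==i
    j=big(reg&(h>.007)&(h<.035)); Q=P[j][:,:2].astype(np.float32)
    pl=P[reg&(abs(h-.012)<.0025)][:,2];print('bed z',np.median(pl))
    J=cv2.minAreaRect(Q);print('jig',J)
    mask=reg&(h>.0155)&(h<.035)
    n,l,s,ce=cv2.connectedComponentsWithStats(mask.astype(np.uint8))
    for i in range(1,n):
        if s[i,4]>60:
            q=P[l==i]; print(s[i,4],'px',np.round(ce[i]+[90,40],0),'zmed',np.median(q[:,2]).round(4),cv2.minAreaRect(q[:,:2].astype(np.float32)))
    return P
if __name__=='__main__':
    import pickle; c,s,t,sd=pickle.load(open('w4.pkl','rb')); P=fit(c)
    print('hole chk')
E
python3 fit.py
```

```text
bed z 0.011742383967265235
jig ((0.5368010997772217, 0.01178288459777832), (0.15985876321792603, 0.2004144936800003), 87.75453186035156)
1000 px [172.  70.] zmed 0.0217 ((0.6241294741630554, 0.023944741114974022), (0.07214943319559097, 0.013740445487201214), 86.65542602539062)
1341 px [132. 132.] zmed 0.0216 ((0.55948406457901, 0.07774677127599716), (0.014910276979207993, 0.10387930274009705), 87.52091979980469)
5377 px [198. 148.] zmed 0.0189 ((0.5373556613922119, 0.006761509925127029), (0.07046235352754593, 0.10047832876443863), 78.98968505859375)
hole chk
```

```bash
python3 -m creep '{"hand":[15,15,15,15,15],"delta_pos":[[0,0,0],[0.0213,-0.0129,0.02],[0,0,0.045],[0,0,0.045],[0,0,0.035]],"turn":[-0.18,0,0,0,0]}' && python3 -m creep '{"hand":[15,15,15,15,15],"delta_pos":[[0,0,0.03],[0,0,0.017],[0,0,0],[0,0,0],[0,0,0]],"turn":[0,0,0,0,0]}'
python3 - <<'E'
from h import *
import pickle
np.set_printoptions(precision=4,suppress=True)
s=env.get_state()
c=shot('wrist','w5');sd=shot('side','s5')
pickle.dump((c,s,sd),open('w5.pkl','wb'))
print(s['clock'],s['tcp_pos'],s['orientation'],s['wrist_force'])
p=np.array(s['tcp_pos'])+[-.0006,0,-.0674]
print('exp tip',p,proj(c,p),proj(sd,p))
a=env.pinpoint('wrist','pusher')[:2];b=env.pinpoint('side','pusher')[:2];print(a,b)
for i in a:
  for j in b: print(tri(c,i['location'],sd,j['location']))
a=cv2.imread('pics/s5.png')[150:300,180:350]; cv2.imwrite('pics/s5c.png',cv2.resize(a,None,fx=4,fy=4,interpolation=cv2.INTER_CUBIC))
E
```

```text
clock: 8.48
tcp_pos: [0.5415, -0.0461, 0.1329]
orientation: [-0.0, 1.0, -0.021, -0.0]
wrist_force: [-0.6, 0.1, -0.9]
finger_gap: 0.021
clock: 8.9
tcp_pos: [0.5428, -0.0467, 0.0987]
orientation: [0.0, 1.0, -0.021, 0.001]
wrist_force: [-0.0, 0.5, -0.8]
finger_gap: 0.021
8.9 [ 0.5428 -0.0467  0.0987] [ 0.0002  0.9998 -0.0212  0.0009] [-0.026   0.507  -0.7904]
exp tip [ 0.5422 -0.0467  0.0313] [np.float64(215.68826698601373), np.float64(254.7433108728086)] [np.float64(220.95519929302264), np.float64(272.99852455281456)]
[{'location': [216.4, 251.7], 'score': 0.67}, {'location': [102.9, 75.3], 'score': 0.28}] [{'location': [203.7, 366.1], 'score': 0.62}, {'location': [171.9, 337.6], 'score': 0.62}]
(array([ 0.4655, -0.1008,  0.0604]), np.float64(0.1981520331188793))
(array([ 0.5133, -0.094 ,  0.1235]), np.float64(0.1569409867642257))
(array([ 0.495 , -0.0595,  0.1502]), np.float64(0.2742067057871363))
(array([ 0.5324, -0.0735,  0.1841]), np.float64(0.20448043956382472))
```

View pics/s5c.png

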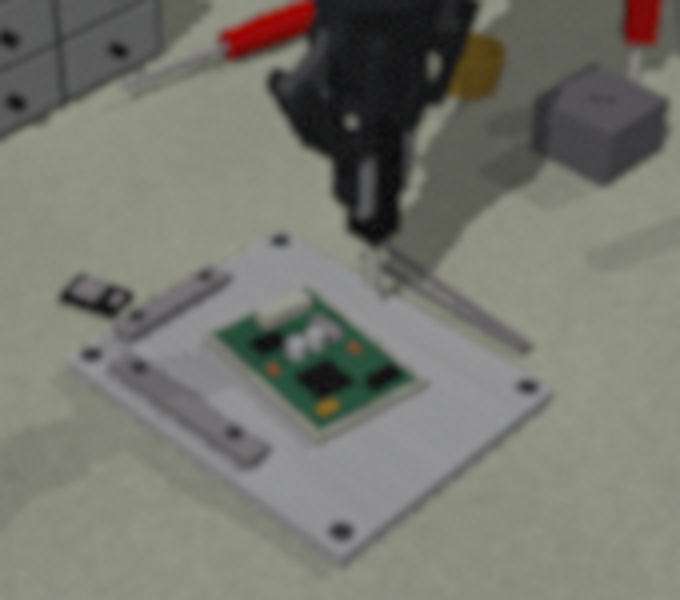

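View pics/w5.png

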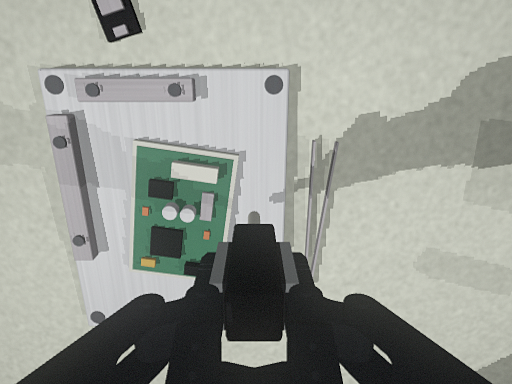

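```bash
python3 - <<'E'
from fit import *
import pickle; c,s,sd=pickle.load(open('w5.pkl','rb'));fit(c,y0=(-.12,.13))
E
```

```text
bed z 0.011671648734255469
jig ((0.549923300743103, 0.00805770605802536), (0.15372805297374725, 0.1729723960161209), 87.48252868652344)
2394 px [142.  90.] zmed 0.0217 ((0.6244326233863831, 0.01998879201710224), (0.0643811896443367, 0.013097249902784824), 87.386962890625)
12166 px [178. 207.] zmed 0.0189 ((0.5376151204109192, 0.006851568818092346), (0.0704984962940216, 0.10096760094165802), 78.96452331542969)
158 px [ 92. 245.] zmed 0.0186 ((0.5227058529853821, 0.07232243567705154), (0.0026522991247475147, 0.02991402894258499), 83.85643768310547)
```

```bash
cat > chk.py <<'E'
import sys
from h import *
s=env.get_state();f=np.array(s['wrist_force']);a=np.radians(-2.4)
ex=np.array([np.cos(a),np.sin(a)]);ey=np.array([-ex[1],ex[0]])
p=np.array(s['tcp_pos'])+[-.0006,0,-.0674];d=p[:2]-[.6192,.0684]
m=np.array(s['ft_torque'])
fx,fy=f[:2]@ex,f[:2]@ey
print('t%.2f tip jig x%.2f y%.2f z%.2f | fx %.2f fy %.2f fz %.2f  mx %.3f my %.3f'%(s['clock'],1e3*d@ex,1e3*d@ey,1e3*p[2],fx,fy,f[2],m[:2]@ex,m[:2]@ey))
ax,th=sys.argv[1],float(sys.argv[2])
sys.exit(1 if -(fx if ax=='x' else fy)>th else 0)
E
python3 -m creep '{"hand":[15,15,15,15,15],"delta_pos":[[0,0,0.011],[0,0,0.010],[0,0,0],[0,0,0],[0,0,0]],"turn":[0,0,0,0,0]}' >/dev/null && python3 chk.py y 4 && python3 -m creep '{"hand":[15,15,15,15,15],"delta_pos":[[0,-0.004,0],[0,-0.004,0],[0,-0.003,0],[0,0,0],[0,0,0]],"turn":[0,0,0,0,0]}' >/dev/null && python3 chk.py y 3 && python3 -m creep '{"hand":[15,15,15,15,15],"delta_pos":[[0,-0.0015,0],[0,-0.0015,0],[0,-0.0015,0],[0,-0.0015,0],[0,-0.0015,0]],"turn":[0,0,0,0,0]}' >/dev/null && python3 chk.py y 3 && python3 -m creep '{"hand":[15,15,15,15,15],"delta_pos":[[0,-0.0015,0],[0,-0.0015,0],[0,-0.0015,0],[0,-0.0015,0],[0,-0.0015,0]],"turn":[0,0,0,0,0]}' >/dev/null && python3 chk.py y 3
python3 - <<'E'
from fit import *
c=shot('wrist','w6');fit(c,y0=(-.12,.13))
E
```

```text
t9.52 tip jig x-73.48 y-118.01 z12.86 | fx 0.51 fy -0.07 fz -0.23  mx 0.007 my 0.021
t9.93 tip jig x-72.96 y-109.02 z13.36 | fx 0.20 fy -0.16 fz -1.03  mx 0.004 my -0.044
t10.35 tip jig x-72.92 y-103.29 z13.33 | fx -0.08 fy -0.45 fz 0.23  mx -0.099 my 0.047
t10.77 tip jig x-72.94 y-97.22 z13.30 | fx 0.07 fy -0.87 fz 0.23  mx -0.127 my -0.032
bed z 0.011672059105867716
jig ((0.5565732717514038, 0.016769573092460632), (0.1476753205060959, 0.16047337651252747), 87.49398040771484)
3451 px [160.  89.] zmed 0.0216 ((0.6245298385620117, 0.02407567948102951), (0.07236280292272568, 0.014047025702893734), 87.49017333984375)
2118 px [ 98. 217.] zmed 0.0213 ((0.5599545240402222, 0.07693438231945038), (0.014488035812973976, 0.1034523993730545), 86.8173599243164)
12748 px [188. 212.] zmed 0.0189 ((0.536705493927002, 0.012241650372743607), (0.07798479497432709, 0.10094770044088364), 80.13713836669922)
```

View pics/w6.png

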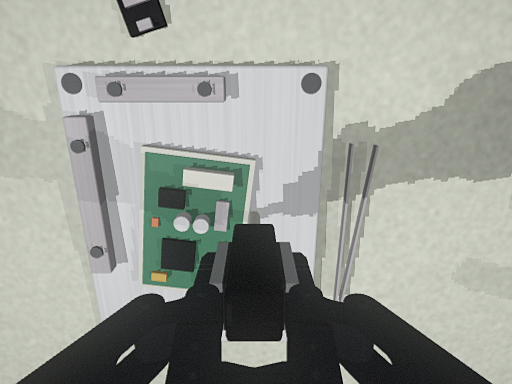

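```bash
python3 -m creep '{"hand":[15,15,15,15,15],"delta_pos":[[0,0.004,-0.0005],[0.006,0,0],[0.0065,0,0],[0,0,0],[0,-0.001,0]],"turn":[0,0,0,0,0]}' >/dev/null && python3 chk.py y 3 && python3 -m creep '{"hand":[15,15,15,15,15],"delta_pos":[[0,-0.0015,0],[0,-0.0015,0],[0,-0.0015,0],[0,-0.0015,0],[0,-0.0015,0]],"turn":[0,0,0,0,0]}' >/dev/null && python3 chk.py y 3 && python3 -m creep '{"hand":[15,15,15,15,15],"delta_pos":[[0,-0.0015,0],[0,-0.0015,0],[0,-0.0015,0],[0,-0.0015,0],[0,-0.0015,0]],"turn":[0,0,0,0,0]}' >/dev/null && python3 chk.py y 3
python3 - <<'E'
from fit import *
c=shot('wrist','w7');fit(c,y0=(-.12,.13))
E
```

```text
t11.23 tip jig x-62.39 y-99.91 z13.66 | fx -0.02 fy -0.08 fz -0.21  mx -0.000 my -0.007
t11.65 tip jig x-63.05 y-93.56 z13.68 | fx 0.31 fy -0.45 fz -0.62  mx -0.135 my -0.075
t12.07 tip jig x-62.93 y-87.61 z13.70 | fx -0.32 fy 0.26 fz -1.67  mx -0.108 my -0.003
bed z 0.011669587764717104
jig ((0.561506986618042, 0.021515000611543655), (0.1386147141456604, 0.1511547863483429), 87.50879669189453)
3136 px [179. 107.] zmed 0.0217 ((0.6247366666793823, 0.02411837875843048), (0.07231097668409348, 0.013520140200853348), 87.4966049194336)
3716 px [108. 209.] zmed 0.0216 ((0.5597444772720337, 0.07763350009918213), (0.01490101870149374, 0.10463568568229675), 87.3006362915039)
10632 px [186. 223.] zmed 0.019 ((0.5378549695014954, 0.021466996520757675), (0.07773518562316895, 0.09566584974527359), 83.9306869506836)
```

View pics/w7.png

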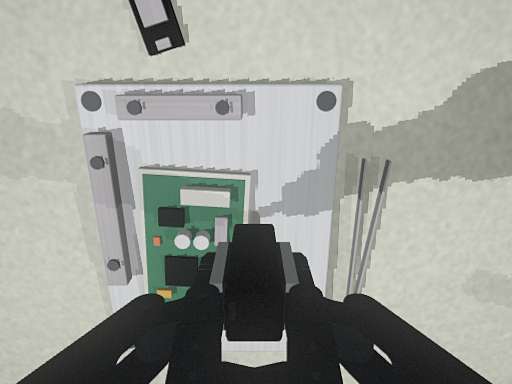

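```bash
python3 -m creep '{"hand":[15,15,15,15,15],"delta_pos":[[0,-0.0015,0],[0,-0.0015,0],[0,-0.0015,0],[0,-0.0015,0],[0,-0.0015,0]],"turn":[0,0,0,0,0]}' >/dev/null && python3 chk.py y 2.5 && python3 -m creep '{"hand":[15,15,15,15,15],"delta_pos":[[0,-0.0008,0],[0,-0.0008,0],[0,-0.0008,0],[0,-0.0008,0],[0,-0.0008,0]],"turn":[0,0,0,0,0]}' >/dev/null && python3 chk.py y 2.5 && python3 -m creep '{"hand":[15,15,15,15,15],"delta_pos":[[0,-0.0004,0],[0,-0.0004,0],[0,-0.0004,0],[0,-0.0004,0],[0,0,0]],"turn":[0,0,0,0,0]}' >/dev/null && python3 chk.py y 2.5
python3 - <<'E'
from fit import *
c=shot('wrist','w8');fit(c,y0=(-.12,.13))
E
```

```text
t12.53 tip jig x-62.93 y-81.64 z13.70 | fx 0.02 fy 0.64 fz 0.03  mx -0.073 my -0.077
t12.95 tip jig x-62.92 y-78.51 z13.69 | fx 0.04 fy 0.41 fz 0.35  mx -0.081 my -0.032
t13.37 tip jig x-62.93 y-77.19 z13.67 | fx 0.83 fy -0.75 fz -1.11  mx -0.106 my -0.013
bed z 0.011667667782362806
jig ((0.562391996383667, 0.02673077955842018), (0.12764626741409302, 0.150572270154953), 87.87748718261719)
3126 px [197. 107.] zmed 0.0217 ((0.624746561050415, 0.024245327338576317), (0.07155385613441467, 0.013503101654350758), 87.55599975585938)
3824 px [123. 207.] zmed 0.0216 ((0.5597800612449646, 0.07765141874551773), (0.014913586899638176, 0.10447901487350464), 87.5748062133789)
9984 px [187. 224.] zmed 0.019 ((0.5384402871131897, 0.030631473287940025), (0.07782241702079773, 0.0905952975153923), 87.9155502319336)
```

View pics/w8.png

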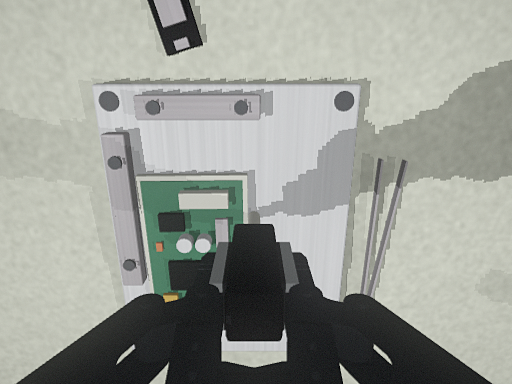

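```bash
python3 -m creep '{"hand":[15,15,15,15,15],"delta_pos":[[0,-0.0004,0],[0,-0.0004,0],[0,-0.0004,0],[0,-0.0004,0],[0,-0.0004,0]],"turn":[0,0,0,0,0]}' >/dev/null && python3 chk.py y 2 && python3 -m creep '{"hand":[15,15,15,15,15],"delta_pos":[[0,-0.0002,0],[0,-0.0002,0],[0,-0.0001,0],[0,-0.0001,0],[0,-0.0001,0]],"turn":[0,0,0,0,0]}' >/dev/null && python3 chk.py y 2 && python3 -m creep '{"hand":[15,15,15,15,15],"delta_pos":[[0,-0.0001,0],[0,-0.0001,0],[0,-0.0001,0],[0,-0.0001,0],[0,-0.0001,0]],"turn":[0,0,0,0,0]}' >/dev/null && python3 chk.py y 2 && python3 -m creep '{"hand":[15,15,15,15,15],"delta_pos":[[0,-0.0001,0],[0,-0.0001,0],[0,-0.0001,0],[0,-0.0001,0],[0,-0.0001,0]],"turn":[0,0,0,0,0]}' >/dev/null && python3 chk.py y 2
```

```text
t13.83 tip jig x-62.95 y-75.61 z13.69 | fx 0.44 fy 0.18 fz -0.78  mx -0.086 my -0.009
t14.25 tip jig x-62.95 y-75.24 z13.70 | fx -0.05 fy -1.52 fz -0.78  mx -0.303 my -0.034
t14.67 tip jig x-63.06 y-74.96 z13.64 | fx -0.02 fy -2.14 fz -1.84  mx -0.747 my 0.118
```

```bash
python3 - <<'E'
from fit import *
a=np.radians(-2.4);F=[];M=[]
for i in range(6):
    c=env.read_camera('wrist');s=env.get_state();F.append(s['wrist_force']);M.append(s['ft_torque'])
F=np.array(F);M=np.array(M);print(s['clock'],s['tcp_pos']);print(F.mean(0),F.std(0));print(M.mean(0),M.std(0))
c=shot('wrist','w9');fit(c,y0=(-.12,.13))
E
```

```text
14.9667 [ 0.5537 -0.0038  0.0811]
[-0.6916 -3.1326 -0.0087] [0.3664 0.2996 0.5564]
[-0.8273  0.1937  0.0115] [0.0463 0.0386 0.0191]
bed z 0.011683521476600275
jig ((0.5622074604034424, 0.027825262397527695), (0.12548121809959412, 0.1507004350423813), 87.8091049194336)
3119 px [201. 107.] zmed 0.0217 ((0.6246323585510254, 0.024213027209043503), (0.07161840051412582, 0.013510984368622303), 87.54206848144531)
13615 px [171. 219.] zmed 0.0197 ((0.5521302223205566, 0.03943220153450966), (0.09186813980340958, 0.11644920706748962), 87.49948120117188)
```

View pics/w9.png

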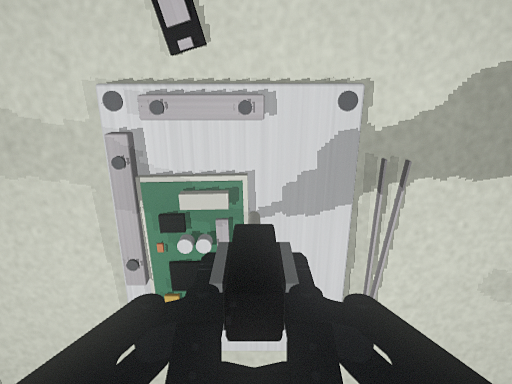

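```bash
cat > edge.py <<'E'
from h import *
np.set_printoptions(precision=2,suppress=True)
def pts(c):
    rr,cc=np.mgrid[0:384,0:512];o=np.array(c['origin']);Rm=q2R(c['orientation'])
    D=np.stack([(cc-c['cx'])/c['fx'],(rr-c['cy'])/c['fy'],np.ones(cc.shape)],-1)@Rm.T
    P=o+D*c['depth'][...,None];a=np.radians(-2.4)
    d=P[...,:2]-[.6192,.0684];x=d@[np.cos(a),np.sin(a)]*1e3;y=d@[-np.sin(a),np.cos(a)]*1e3
    return x,y,P[...,2]*1e3
def edges(c):
    x,y,z=pts(c)
    b=(z>15.5)&(z<20.3)
    def line(name,sel,u,v):  # v=edge coordinate as fn of u
        p=np.polyfit(u,v,1)
        for _ in range(4):
            r=v-np.polyval(p,u);k=abs(r)<max(.4,1.5*np.median(abs(r)));p=np.polyfit(u[k],v[k],1)
        print(name,'slope deg %.2f'%np.degrees(np.arctan(p[0])),'at',np.round([u[k].min(),np.polyval(p,u[k].min()),u[k].max(),np.polyval(p,u[k].max())],2),k.sum())
    # stop face: lowest y of z>20.8 in x -112..-8 , y -2..16
    for nm,m,uu,vv,rng,fn in (
      ('longstop face',(z>20.9)&(z<23)&(y>-4)&(y<16),x,y,(-108,-12,2),'min'),
      ('shortstop face',(z>20.9)&(z<23)&(x>-5)&(x<16),y,x,(-76,-12,2),'min'),
      ('board +y',b&(y>-12)&(y<1.5),x,y,(-126,-2,2),'max'),
      ('board +x',b&(x>-60)&(x<1.5),y,x,(-62,-6,2),'max')):
        U=[];V=[]
        for a in np.arange(*rng):
            q=vv[m&(uu>a)&(uu<a+rng[2])]
            if len(q)>3: U.append(a+rng[2]/2);V.append(q.min() if fn=='min' else q.max())
        if len(U)>4: line(nm,None,np.array(U),np.array(V))
        else: print(nm,'few',len(U))
if __name__=='__main__':
    c=env.read_camera('wrist');edges(c);s=env.get_state();print(s['clock'],s['wrist_force'],s['ft_torque'])
E
python3 edge.py
```

```text
longstop face slope deg -0.26 at [-107.      0.06  -13.     -0.36] 43
shortstop face slope deg 0.14 at [-75.     0.61 -13.     0.76] 32
board +y slope deg -0.06 at [-111.      0.36  -11.      0.26] 48
board +x slope deg -0.94 at [-61.   -34.2   -7.   -35.09] 23
15.0667 [-1.35 -3.2   0.36] [-0.9   0.23  0.04]
```

```bash
python3 - <<'E'
import cv2
a=cv2.imread('pics/w9.png')[120:310,95:270]; cv2.imwrite('pics/w9c.png',cv2.resize(a,None,fx=4,fy=3,interpolation=cv2.INTER_CUBIC))
E
```

```text
(no output)
```

View pics/w9c.png

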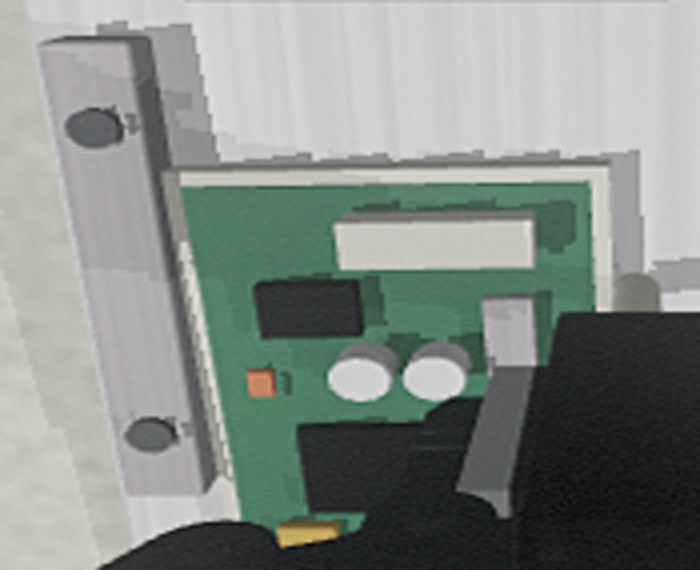

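```bash
cat > green.py <<'E'
from h import *
def green(c,rlo=110,rhi=300,clo=100,chi=250):
    im=c['pixels'].astype(int);g=(im[...,1]-im[...,0]>18)&(im[...,1]-im[...,2]>5)
    n,l,s,_=cv2.connectedComponentsWithStats(g[rlo:rhi,clo:chi].astype(np.uint8));k=1+np.argmax(s[1:,4]);g=l==k
    a=np.radians(-2.4)
    def J(r,k):
        p=atz(c,(r,k),.018)[:2]-[.6192,.0684];return 1e3*p@[np.cos(a),np.sin(a)],1e3*p@[-np.sin(a),np.cos(a)]
    def rob(u,v):
        p=np.polyfit(u,v,1)
        for _ in range(6):
            r=v-np.polyval(p,u);q=abs(r)<max(.25,1.5*np.median(abs(r)));p=np.polyfit(u[q],v[q],1)
        return p,u[q]
    A=[];B=[]
    for k in range(g.shape[1]):
        w=np.nonzero(g[:,k])[0]
        if len(w)>15:A.append(J(w[0]+rlo-.5,k+clo))
    for r in range(g.shape[0]):
        w=np.nonzero(g[r])[0]
        if len(w)>15:B.append(J(r+rlo,w[0]+clo-.5))
    A=np.array(A);B=np.array(B)
    p,u=rob(A[:,1],A[:,0]);print('green +x edge: yaw %.2f deg, x at y=-35: %.2f  n%d'%(-np.degrees(p[0]),np.polyval(p,-35),len(u)))
    p,u=rob(B[:,0],B[:,1]);print('green +y edge: yaw %.2f deg, y at x=-80: %.2f  range %.0f..%.0f n%d'%(np.degrees(p[0]),np.polyval(p,-80),u.min(),u.max(),len(u)))
    # short stop face top edge: bright->dark below, at z .022 ; jig +x plate edge z .012
if __name__=='__main__':
    import pickle
    c0=pickle.load(open('w5.pkl','rb'))[0];green(c0)   # known: rel yaw about -8.6
    c=env.read_camera('wrist');green(c)
    t=env.read_camera('top')
E
python3 green.py
```

```text
green +x edge: yaw -8.56 deg, x at y=-35: -26.65  n74
green +y edge: yaw -8.51 deg, y at x=-80: -32.47  range -120..-33 n89
green +x edge: yaw -0.13 deg, x at y=-35: -38.01  n56
green +y edge: yaw 0.84 deg, y at x=-80: -3.54  range -120..-39 n83
```

```bash
python3 -m creep '{"hand":[15,15,15,15,15],"delta_pos":[[0,0.003,0],[-0.013,0,0],[-0.013,0,0],[-0.014,0,0],[0,0,0]],"turn":[0,0,0,0,0]}' >/dev/null && python3 chk.py y 3 && python3 -m creep '{"hand":[15,15,15,15,15],"delta_pos":[[0,-0.0008,0],[0,-0.0007,0],[0,-0.0003,0],[0,-0.0003,0],[0,-0.0002,0]],"turn":[0,0,0,0,0]}' >/dev/null && python3 chk.py y 2 && python3 green.py && python3 -m creep '{"hand":[15,15,15,15,15],"delta_pos":[[0,-0.0001,0],[0,-0.0001,0],[0,-0.0001,0],[0,-0.0001,0],[0,-0.0001,0]],"turn":[0,0,0,0,0]}' >/dev/null && python3 chk.py y 2 && python3 -m creep '{"hand":[15,15,15,15,15],"delta_pos":[[0,-0.0001,0],[0,-0.0001,0],[0,-0.0001,0],[0,-0.0001,0],[0,-0.0001,0]],"turn":[0,0,0,0,0]}' >/dev/null && python3 chk.py y 2
```

```text
t15.58 tip jig x-97.10 y-76.11 z13.35 | fx -0.20 fy 0.12 fz -0.86  mx -0.040 my 0.025
t16.00 tip jig x-94.31 y-75.20 z13.73 | fx -0.45 fy -0.94 fz -0.13  mx -0.133 my 0.010
green +x edge: yaw -8.56 deg, x at y=-35: -26.65  n74
green +y edge: yaw -8.51 deg, y at x=-80: -32.47  range -120..-33 n89
green +x edge: yaw -0.11 deg, x at y=-35: -37.62  n87
green +y edge: yaw 0.28 deg, y at x=-80: -3.17  range -131..-38 n103
t16.52 tip jig x-94.99 y-74.79 z13.65 | fx -0.04 fy 0.47 fz -0.37  mx -0.108 my -0.014
t16.93 tip jig x-94.99 y-74.62 z13.66 | fx -0.34 fy -1.83 fz -1.25  mx -0.464 my 0.018
```

```bash
cat > avg.py <<'E'
import sys
from h import *
F=[];M=[];P=[];a=np.radians(-2.4);E=np.array([[np.cos(a),np.sin(a)],[-np.sin(a),np.cos(a)]])
for i in range(int(sys.argv[1])):
    c=env.read_camera('wrist');s=env.get_state();F.append(E@np.array(s['wrist_force'])[:2]);M.append(E@np.array(s['ft_torque'])[:2]);P.append(E@(np.array(s['tcp_pos'])[:2]-[.6198,.0684])*1e3)
m=np.mean(M,0)
print('t%.2f F %s M %s  F from M: x %.2f y %.2f  tip %s'%(s['clock'],np.mean(F,0).round(2),m.round(3),m[1]/.265,-m[0]/.265,np.mean(P,0).round(2)))
E
python3 -m creep '{"hand":[15,15,15,15,15],"delta_pos":[[0,-0.0001,0],[0,-0.0001,0],[0,-0.0001,0],[0,0,0],[0,0,0]],"turn":[0,0,0,0,0]}' >/dev/null && python3 avg.py 4; python3 green.py
```

```text
t17.55 F [ 0.06 -3.66] M [-0.933  0.048]  F from M: x 0.18 y 3.52  tip [-94.95 -74.44]
green +x edge: yaw -8.56 deg, x at y=-35: -26.65  n74
green +y edge: yaw -8.51 deg, y at x=-80: -32.47  range -120..-33 n89
green +x edge: yaw -0.13 deg, x at y=-35: -37.70  n106
green +y edge: yaw -0.09 deg, y at x=-80: -2.83  range -131..-38 n107
```

```bash
python3 -m creep '{"hand":[15,15,15,15,15],"delta_pos":[[0,-0.0001,0],[0,-0.00005,0],[0,0,0],[0,0,0],[0,0,0]],"turn":[0,0,0,0,0]}' >/dev/null && python3 avg.py 4;  python3 -m creep '{"hand":[15,15,15,15,15],"delta_pos":[[0,0,0],[0,0,0],[0,0,0],[0,0,0],[0,0,0]],"turn":[0,0,0,0,0]}' >/dev/null && python3 avg.py 4; python3 edge.py
```

```text
t18.27 F [-0.14 -5.11] M [-1.36   0.121]  F from M: x 0.46 y 5.13  tip [-94.95 -74.3 ]
t18.88 F [ 0.31 -4.9 ] M [-1.338  0.118]  F from M: x 0.45 y 5.05  tip [-94.95 -74.29]
longstop face slope deg -0.18 at [-107.     -0.03  -13.     -0.32] 41
shortstop face slope deg 0.11 at [-75.     0.28 -13.     0.4 ] 31
board +y slope deg 0.04 at [-125.      0.25   -9.      0.33] 52
board +x slope deg 0.28 at [-59.     0.4  -11.     0.63] 17
18.9333 [-1.7  -4.48 -1.32] [-1.36  0.21 -0.04]
```

```bash
python3 -m creep '{"hand":[15,15,15,15,15],"delta_pos":[[0,0.005,0],[0,0.005,0],[-0.022,0,0],[-0.022,0,0],[-0.022,0,0]],"turn":[0,0,0,0,0]}' >/dev/null && python3 chk.py y 3 && python3 -m creep '{"hand":[15,15,15,15,15],"delta_pos":[[0,0,0],[0,-0.019,0],[0,-0.019,0],[0,-0.020,0],[0,0,0]],"turn":[0,0,0,0,0]}' >/dev/null && python3 chk.py y 3 ; python3 avg.py 2; python3 - <<'E'
from h import *
shot('wrist','w10')
E
```

```text
t19.35 tip jig x-148.19 y-81.49 z13.56 | fx 0.27 fy -0.80 fz 0.01  mx 0.007 my 0.005
t19.77 tip jig x-146.90 y-33.41 z13.94 | fx -0.51 fy -0.85 fz -0.21  mx -0.028 my -0.029
t19.87 F [0.53 0.3 ] M [ 0.029 -0.009]  F from M: x -0.03 y -0.11  tip [-146.94  -34.79]
```

View pics/w10.png

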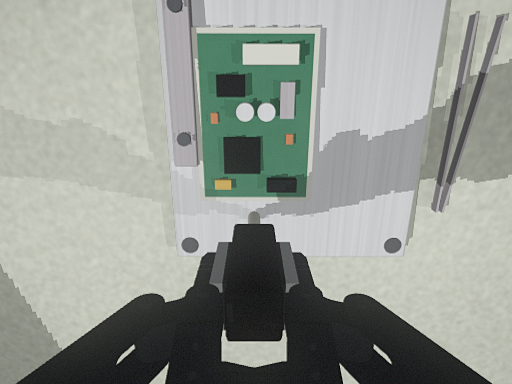

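```bash
python3 -m creep '{"hand":[15,15,15,15,15],"delta_pos":[[0.0015,0,0],[0.0015,0,0],[0.0015,0,0],[0.0015,0,0],[0.0015,0,0]],"turn":[0,0,0,0,0]}' >/dev/null && python3 chk.py x 3 && python3 -m creep '{"hand":[15,15,15,15,15],"delta_pos":[[0.0015,0,0],[0.0015,-0.00005,0],[0.0015,-0.00005,0],[0.0015,-0.00005,0],[0.0015,-0.00005,0]],"turn":[0,0,0,0,0]}' >/dev/null && python3 chk.py x 3 && python3 -m creep '{"hand":[15,15,15,15,15],"delta_pos":[[0.0015,-0.00005,0],[0.0015,-0.00005,0],[0.0015,-0.00005,0],[0.0015,-0.00005,0],[0.0015,-0.00005,0]],"turn":[0,0,0,0,0]}' >/dev/null && python3 chk.py x 3 && python3 -m creep '{"hand":[15,15,15,15,15],"delta_pos":[[0.0015,-0.00005,0],[0.0015,-0.00005,0],[0.0015,-0.00005,0],[0.0015,-0.00005,0],[0.0015,-0.00005,0]],"turn":[0,0,0,0,0]}' >/dev/null && python3 chk.py x 3 ; python3 avg.py 2
python3 - <<'E'
from h import *
from green import green
c=shot('wrist','w11');green(c,20,250,100,380)
E
```

```text
t20.33 tip jig x-141.49 y-35.90 z13.66 | fx 0.57 fy -0.36 fz -0.15  mx 0.060 my 0.028
t20.75 tip jig x-135.84 y-35.46 z13.59 | fx -1.23 fy -0.33 fz 0.19  mx -0.023 my 0.154
t21.17 tip jig x-129.57 y-35.26 z13.64 | fx -0.26 fy -0.53 fz -1.26  mx -0.010 my 0.134
t21.58 tip jig x-123.57 y-35.07 z13.68 | fx -0.35 fy -0.76 fz -0.20  mx -0.051 my 0.108
t21.68 F [ 0.04 -0.63] M [-0.014  0.048]  F from M: x 0.18 y 0.05  tip [-123.31  -35.07]
green +x edge: yaw -0.11 deg, x at y=-35: -22.52  n115
green +y edge: yaw -0.22 deg, y at x=-80: -3.01  range -115..-23 n131
```

View pics/w11.png

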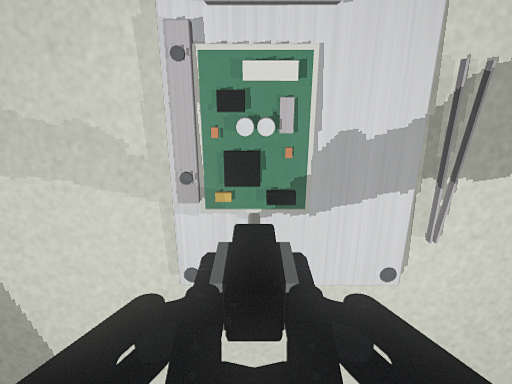

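```bash
python3 -m creep '{"hand":[15,15,15,15,15],"delta_pos":[[0.0015,-0.00005,0],[0.0015,-0.00005,0],[0.0015,-0.00005,0],[0.0015,-0.00005,0],[0.0015,-0.00005,0]],"turn":[0,0,0,0,0]}' >/dev/null && python3 chk.py x 3 && python3 -m creep '{"hand":[15,15,15,15,15],"delta_pos":[[0.0015,-0.00005,0],[0.0015,-0.00005,0],[0.0015,-0.00005,0],[0.0015,-0.00005,0],[0.001,-0.00005,0]],"turn":[0,0,0,0,0]}' >/dev/null && python3 chk.py x 3 && python3 -m creep '{"hand":[15,15,15,15,15],"delta_pos":[[0.0008,0,0],[0.0008,0,0],[0.0008,0,0],[0.0006,0,0],[0.0006,0,0]],"turn":[0,0,0,0,0]}' >/dev/null && python3 chk.py x 2.5 && python3 -m creep '{"hand":[15,15,15,15,15],"delta_pos":[[0.0004,0,0],[0.0004,0,0],[0.0004,0,0],[0.0003,0,0],[0.0003,0,0]],"turn":[0,0,0,0,0]}' >/dev/null && python3 chk.py x 2.5; python3 avg.py 2
python3 - <<'E'
from h import *
from green import green
c=shot('wrist','w12');green(c,20,250,100,380)
E
```

```text
t22.15 tip jig x-117.59 y-34.89 z13.67 | fx -0.05 fy -0.11 fz -1.98  mx -0.080 my 0.155
t22.57 tip jig x-111.88 y-34.66 z13.68 | fx -0.34 fy 0.09 fz -0.47  mx -0.069 my 0.118
t22.98 tip jig x-109.16 y-34.65 z13.70 | fx -0.58 fy 0.16 fz -0.85  mx -0.075 my 0.075
t23.40 tip jig x-107.76 y-34.69 z13.69 | fx -0.49 fy 0.03 fz -0.43  mx -0.041 my 0.160
t23.50 F [-0.56 -0.04] M [-0.035  0.128]  F from M: x 0.48 y 0.13  tip [-107.71  -34.67]
green +x edge: yaw -0.11 deg, x at y=-35: -6.92  n115
green +y edge: yaw -0.07 deg, y at x=-80: -2.98  range -101..-7 n129
```

View pics/w12.png

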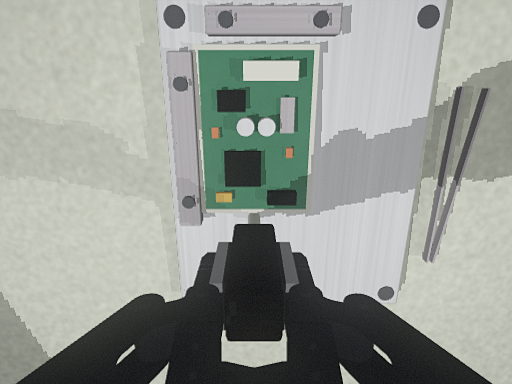

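```bash
python3 -m creep '{"hand":[15,15,15,15,15],"delta_pos":[[0.0005,0,0],[0.0005,0,0],[0.0005,0,0],[0.0005,0,0],[0.0004,0,0]],"turn":[0,0,0,0,0]}' >/dev/null && python3 chk.py x 2 && python3 -m creep '{"hand":[15,15,15,15,15],"delta_pos":[[0.0002,0,0],[0.0002,0,0],[0.0002,0,0],[0.0002,0,0],[0.0002,0,0]],"turn":[0,0,0,0,0]}' >/dev/null && python3 chk.py x 2 && python3 -m creep '{"hand":[15,15,15,15,15],"delta_pos":[[0.0002,0,0],[0.0002,0,0],[0.0001,0,0],[0.0001,0,0],[0.0001,0,0]],"turn":[0,0,0,0,0]}' >/dev/null && python3 chk.py x 2 && python3 -m creep '{"hand":[15,15,15,15,15],"delta_pos":[[0.0001,0,0],[0.0001,0,0],[0.0001,0,0],[0.0001,0,0],[0.0001,0,0]],"turn":[0,0,0,0,0]}' >/dev/null && python3 chk.py x 2 ; python3 avg.py 2
```

```text
t23.97 tip jig x-105.79 y-34.69 z13.67 | fx 0.14 fy 0.69 fz -0.41  mx 0.003 my 0.106
t24.38 tip jig x-105.06 y-34.70 z13.66 | fx 0.16 fy 0.04 fz -1.25  mx 0.019 my 0.098
t24.80 tip jig x-104.49 y-34.67 z13.69 | fx -0.80 fy -0.52 fz -1.37  mx 0.035 my 0.140
t25.22 tip jig x-104.09 y-34.67 z13.67 | fx 0.62 fy 0.05 fz -0.84  mx 0.029 my 0.087
t25.32 F [ 0.01 -0.11] M [0.011 0.097]  F from M: x 0.37 y -0.04  tip [-104.07  -34.7 ]
```

```bash
cat > chm.py <<'E'
import sys
from h import *
s=env.get_state();a=np.radians(-2.4);m=np.array(s['ft_torque'])[:2]
f=(m@[-np.sin(a),np.cos(a)])/.265;p=np.array(s['tcp_pos'])[:2]-[.6198,.0684]
print('t%.2f push x %.2f y %.2f tip x %.2f'%(s['clock'],f,-(m@[np.cos(a),np.sin(a)])/.265,1e3*p@[np.cos(a),np.sin(a)]));sys.exit(f>float(sys.argv[1]))
E
python3 -m creep '{"hand":[15,15,15,15,15],"delta_pos":[[0.0001,0,0],[0.0001,0,0],[0.0001,0,0],[0.0001,0,0],[0.0001,0,0]],"turn":[0,0,0,0,0]}' >/dev/null && python3 chm.py 1.2 && python3 -m creep '{"hand":[15,15,15,15,15],"delta_pos":[[0.0001,0,0],[0.0001,0,0],[0.0001,0,0],[0.0001,0,0],[0.0001,0,0]],"turn":[0,0,0,0,0]}' >/dev/null && python3 chm.py 1.2 && python3 -m creep '{"hand":[15,15,15,15,15],"delta_pos":[[0.0001,0,0],[0.0001,0,0],[0.0001,0,0],[0.0001,0,0],[0.0001,0,0]],"turn":[0,0,0,0,0]}' >/dev/null && python3 chm.py 1.2 && python3 -m creep '{"hand":[15,15,15,15,15],"delta_pos":[[0.0001,0,0],[0.0001,0,0],[0.0001,0,0],[0.0001,0,0],[0.0001,0,0]],"turn":[0,0,0,0,0]}' >/dev/null && python3 chm.py 1.2 ; python3 avg.py 2
```

```text
t25.73 push x 0.22 y -0.03 tip x -103.68
t25.83 F [-0.5   0.47] M [-0.038  0.093]  F from M: x 0.35 y 0.14  tip [-103.68  -34.68]False
```

```bash
sed -i 's/sys.exit(f>float(sys.argv\[1\]))/sys.exit(int(f>float(sys.argv[1])))/' chm.py
python3 -m creep '{"hand":[15,15,15,15,15],"delta_pos":[[0.0001,0,0],[0.0001,0,0],[0.0001,0,0],[0.0001,0,0],[0.0001,0,0]],"turn":[0,0,0,0,0]}' >/dev/null && python3 chm.py 1.2 && python3 -m creep '{"hand":[15,15,15,15,15],"delta_pos":[[0.0001,0,0],[0.0001,0,0],[0.0001,0,0],[0.0001,0,0],[0.0001,0,0]],"turn":[0,0,0,0,0]}' >/dev/null && python3 chm.py 1.2 && python3 -m creep '{"hand":[15,15,15,15,15],"delta_pos":[[0.0001,0,0],[0.0001,0,0],[0.0001,0,0],[0.0001,0,0],[0.0001,0,0]],"turn":[0,0,0,0,0]}' >/dev/null && python3 chm.py 1.2 && python3 -m creep '{"hand":[15,15,15,15,15],"delta_pos":[[0.0001,0,0],[0.0001,0,0],[0.0001,0,0],[0.0001,0,0],[0.0001,0,0]],"turn":[0,0,0,0,0]}' >/dev/null && python3 chm.py 1.2 ; python3 avg.py 2
```

```text
t26.25 push x 0.54 y -0.12 tip x -103.37
t26.67 push x 1.72 y 0.14 tip x -103.17
t26.77 F [-1.76 -0.07] M [-0.02   0.466]  F from M: x 1.76 y 0.08  tip [-103.2   -34.67]
```

```bash
python3 -m creep '{"hand":[15,15,15,15,15],"delta_pos":[[0.0001,0,0],[0.0001,0,0],[0.0001,0,0],[0,0,0],[0,0,0]],"turn":[0,0,0,0,0]}' >/dev/null && python3 avg.py 4
python3 - <<'E'
from h import *
from green import green
c=shot('wrist','w13');green(c,20,250,100,380)
E
```

```text
t27.38 F [-3.21 -0.22] M [-0.023  0.816]  F from M: x 3.08 y 0.09  tip [-102.99  -34.67]
green +x edge: yaw -0.11 deg, x at y=-35: -2.75  n115
green +y edge: yaw -0.06 deg, y at x=-80: -3.01  range -96..-3 n133
```

```bash
python3 -m creep '{"hand":[15,15,15,15,15],"delta_pos":[[0.0001,0,0],[0.0001,0,0],[0.0001,0,0],[0,0,0],[0,0,0]],"turn":[0,0,0,0,0]}' >/dev/null && python3 avg.py 4 && python3 -m creep '{"hand":[15,15,15,15,15],"delta_pos":[[0,0,0],[0,0,0],[0,0,0],[0,0,0],[0,0,0]],"turn":[0,0,0,0,0]}' >/dev/null && python3 avg.py 4
python3 - <<'E'
from h import *
from green import green
c=shot('wrist','w14');green(c,20,250,100,380)
a=cv2.imread('pics/w14.png')[0:230,150:350]; cv2.imwrite('pics/w14c.png',cv2.resize(a,None,fx=2.6,fy=2.6,interpolation=cv2.INTER_CUBIC))
E
```

```text
t28.05 F [-4.96  0.04] M [-0.067  1.3  ]  F from M: x 4.91 y 0.25  tip [-102.78  -34.68]
t28.67 F [-5.17 -0.49] M [-0.052  1.338]  F from M: x 5.05 y 0.20  tip [-102.75  -34.68]
green +x edge: yaw -0.11 deg, x at y=-35: -2.53  n115
green +y edge: yaw -0.06 deg, y at x=-80: -3.01  range -96..-3 n131
```

View pics/w14c.png

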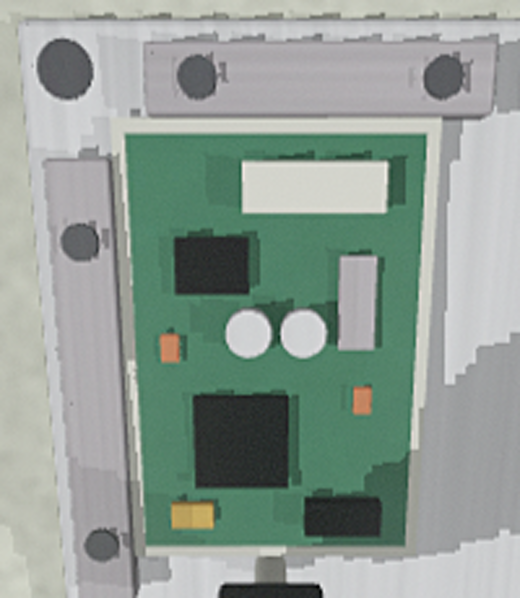

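```bash
python3 -m creep '{"hand":[15,15,15,15,15],"delta_pos":[[-0.0005,0,0],[-0.002,0,0],[-0.005,0,0],[-0.005,0,0],[0,0,-0.02]],"turn":[0,0,0,0,0]}' && python3 -m creep '{"hand":[15,15,15,15,15],"delta_pos":[[0,0,-0.045],[0,0,-0.045],[0,0,-0.02],[0.0072,0.0393,0],[0.0072,0.0393,0]],"turn":[0,0,0,0,0]}' >/dev/null && python3 -m creep '{"hand":[15,15,15,15,15],"delta_pos":[[0.0072,0.0393,0],[0.0072,0.0393,0],[0.0072,0.0393,0],[0.0072,0.0393,0],[0.0072,0.0393,0]],"turn":[0,0,0,0,0]}' >/dev/null && python3 -m creep '{"hand":[15,15,15,15,15],"delta_pos":[[0.0072,0.0393,0],[0.0072,0.0393,0],[0.0072,0.0393,0],[0,0,0],[0,0,0]],"turn":[0,0,0,0.18,0]}'
python3 - <<'E'
from h import *
import pickle
from edge import pts
c=shot('wrist','w15');t=shot('top','t15');sd=shot('side','s15');s=env.get_state();pickle.dump((c,s,t,sd),open('w15.pkl','wb'))
print(s['clock'],s['tcp_pos'],s['orientation'])
o=np.array(c['origin'])
rr,cc=np.mgrid[40:260,150:380];P=np.array([dep(c,(a,b)) for a,b in zip(rr.ravel(),cc.ravel())])
m=(abs(P[:,2]-.04)<.004);im=(m.reshape(rr.shape)).astype(np.uint8)
n,l,st,ce=cv2.connectedComponentsWithStats(im);k=1+np.argmax(st[1:,4]);Q=P[(l==k).ravel()];print(len(Q),np.median(Q[:,2]),cv2.minAreaRect(Q[:,:2].astype(np.float32)))
for n,k in(('wrist',c),('top',t),('side',sd)):
    for nm in('stand_hole0','pusher'):
        print(n,nm,[(np.round(x['location'],1).tolist(),round(x['score'],2),atz(k,x['location'],.04)) for x in env.pinpoint(n,nm)[:2]])
p=np.array(s['tcp_pos'])+[-.0006,0,-.0674];print(p,proj(c,p),proj(sd,p))
E
```

```text
clock: 29.13
tcp_pos: [0.5041, 0.0386, 0.0951]
orientation: [-0.0, 1.0, -0.021, -0.002]
wrist_force: [-0.4, 0.0, -1.6]
finger_gap: 0.0208
clock: 30.38
tcp_pos: [0.5504, -0.2802, 0.185]
orientation: [0.0, 1.0, -0.031, 0.001]
wrist_force: [0.4, 0.2, -0.8]
finger_gap: 0.0209
30.5333 [ 0.55 -0.28  0.19] [-0.    1.   -0.03  0.  ]
4247 0.03971573370186282 ((0.5494758486747742, -0.27788275480270386), (0.06009303033351898, 0.06072197109460831), 86.4573745727539)
wrist stand_hole0 [([182.0, 252.1], 0.73, array([ 0.55, -0.28,  0.04]))]
wrist pusher [([215.8, 253.2], 0.73, array([ 0.52, -0.28,  0.04])), ([139.3, 336.4], 0.7, array([ 0.58, -0.35,  0.04]))]
top stand_hole0 [([217.1, 344.7], 0.89, array([ 0.55, -0.28,  0.04]))]
top pusher []
side stand_hole0 [([174.5, 328.1], 0.61, array([ 0.55, -0.27,  0.04]))]
side pusher [([202.8, 366.0], 0.93, array([ 0.42, -0.23,  0.04])), ([143.7, 330.2], 0.64, array([ 0.64, -0.41,  0.04]))]
[ 0.55 -0.28  0.12] [np.float64(216.64316824450728), np.float64(250.26886975932678)] [np.float64(146.33262187448202), np.float64(333.6739577387491)]
```

View pics/w15.png

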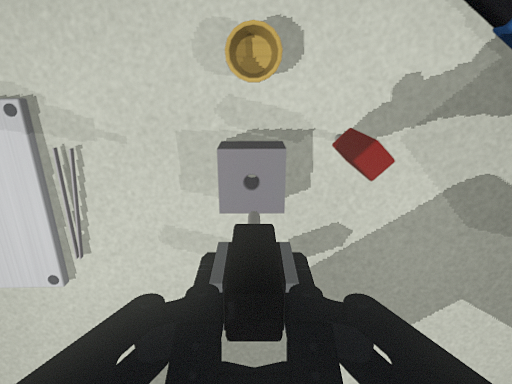

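View pics/s15.png

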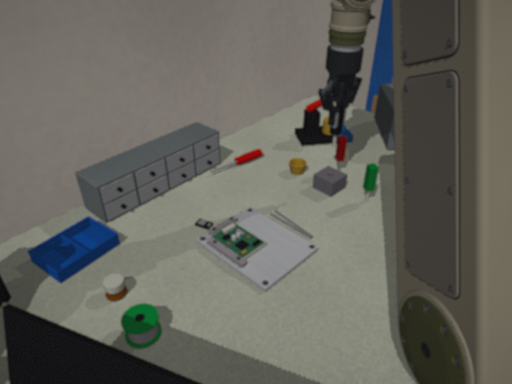

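```bash
python3 - <<'E'
from h import *
s=env.get_state();c=shot('wrist','w16')
print(s['clock'],np.round(s['tcp_pos'],4),np.round(s['orientation'],4))
T=q2R(s['orientation']);print('cam in tool',T.T@(np.array(c['origin'])-s['tcp_pos']))
im=c['pixels'][205:226,235:275].astype(int).sum(2)//3
for r in range(2,20,3):print(r+205,im[r].tolist())
p=np.array(s['tcp_pos'])+T@[-.0006,0,.0674];print(p,proj(c,p))
for k in (251,252,253,254,255): 
    o,d=ray(c,(216,k)); q=o+d*(p[2]-o[2])/d[2]; print(k,T.T@(q-s['tcp_pos']))
from h import *
h=atz(c,(182,251.5),.04);print('hole',h,T.T@(h-s['tcp_pos']))
g=c['pixels'][170:195,235:270].astype(int).sum(2)//3;m=(g<95);r,k=np.nonzero(m);print('hole px',r.mean()+170,k.mean()+235,len(r),r.min()+170,r.max()+170,k.min()+235,k.max()+235,np.median(g))
E
```

```text
30.8333 [ 0.5502 -0.2773  0.1854] [ 1.000e-04  9.996e-01 -2.870e-02  2.000e-04]
cam in tool [ 0.0836825  -0.00069471 -0.1311854 ]
207 [130, 134, 132, 130, 133, 128, 130, 128, 132, 132, 129, 130, 132, 131, 130, 130, 130, 131, 132, 130, 132, 130, 131, 132, 130, 130, 130, 130, 128, 129, 127, 129, 132, 132, 130, 131, 130, 129, 130, 132]
210 [131, 129, 131, 129, 130, 130, 128, 127, 129, 131, 131, 130, 129, 130, 130, 130, 131, 128, 128, 127, 128, 128, 130, 129, 129, 129, 129, 130, 130, 130, 127, 129, 130, 126, 128, 128, 130, 129, 128, 130]
213 [202, 202, 200, 199, 196, 196, 192, 193, 194, 195, 196, 196, 199, 204, 166, 122, 115, 112, 107, 106, 110, 108, 107, 143, 189, 198, 194, 191, 192, 195, 196, 199, 199, 196, 193, 195, 195, 194, 193, 189]
216 [189, 189, 189, 188, 188, 190, 190, 193, 191, 192, 191, 193, 199, 143, 123, 118, 108, 112, 108, 111, 108, 110, 113, 109, 101, 194, 193, 189, 189, 191, 194, 197, 194, 193, 189, 189, 186, 187, 187, 187]
219 [188, 192, 196, 196, 195, 195, 195, 191, 188, 186, 186, 189, 184, 137, 123, 117, 111, 109, 108, 109, 109, 110, 112, 113, 105, 180, 186, 186, 186, 188, 190, 191, 194, 194, 195, 194, 193, 190, 194, 194]
222 [194, 197, 199, 199, 199, 200, 199, 198, 199, 200, 201, 206, 194, 141, 128, 121, 117, 114, 115, 111, 115, 116, 119, 117, 111, 182, 207, 206, 202, 200, 196, 195, 194, 194, 197, 197, 197, 198, 195, 194]
[ 0.54966754 -0.27726928  0.11797214] [np.float64(215.55721797987474), np.float64(254.71208731287098)]
251 [-0.00091535 -0.00246262  0.06739938]
252 [-0.00091613 -0.0017992   0.06739952]
253 [-0.00091691 -0.00113579  0.06739966]
254 [-0.00091769 -0.00047237  0.0673998 ]
255 [-0.00091847  0.00019104  0.06739994]
hole [ 0.54915399 -0.27465853  0.04      ] [-0.00128671 -0.00259358  0.14537138]
hole px 181.48502994011977 254.95808383233532 167 175 188 248 262 130.0
```

```bash
python3 -m creep '{"hand":[15,15,15,15,15],"delta_pos":[[0,0.0014,0.02],[0,0,0.035],[0,0,0.025],[0,0,0.009],[0,0,0]],"turn":[0,0,0,0,0]}' && python3 -m creep '{"hand":[15,15,15,15,15],"delta_pos":[[0,0,0],[0,0,0],[0,0,0],[0,0,0],[0,0,0]],"turn":[0,0,0,0,0]}' >/dev/null
python3 - <<'E'
from h import *
s=env.get_state();c=shot('wrist','w17');sd=shot('side','s17')
print(s['clock'],np.round(s['tcp_pos'],4),np.round(s['orientation'],4),np.round(s['wrist_force'],1))
T=q2R(s['orientation'])
p=np.array(s['tcp_pos'])+T@[-.0009,-.0006,.0674];print('tip',p)
a=cv2.imread('pics/w17.png')[140:260,190:320]; a=cv2.resize(a,None,fx=4,fy=4,interpolation=cv2.INTER_CUBIC)
b=cv2.imread('pics/s17.png')[120:215,280:390]; b=cv2.resize(b,(360,480),interpolation=cv2.INTER_CUBIC)
b=cv2.resize(b,(280,480)); cv2.imwrite('pics/x17.png',np.hstack([a,b]))
E
```

```text
clock: 31.3
tcp_pos: [0.5487, -0.2781, 0.1117]
orientation: [-0.001, 1.0, -0.029, -0.002]
wrist_force: [-0.7, 0.0, -0.5]
finger_gap: 0.0213
31.7167 [ 0.5505 -0.2796  0.1149] [ 5.000e-04  9.996e-01 -2.930e-02  7.000e-04] [0.2 0.3 0. ]
tip [ 0.5497836  -0.27900407  0.04752773]
```

View pics/x17.png

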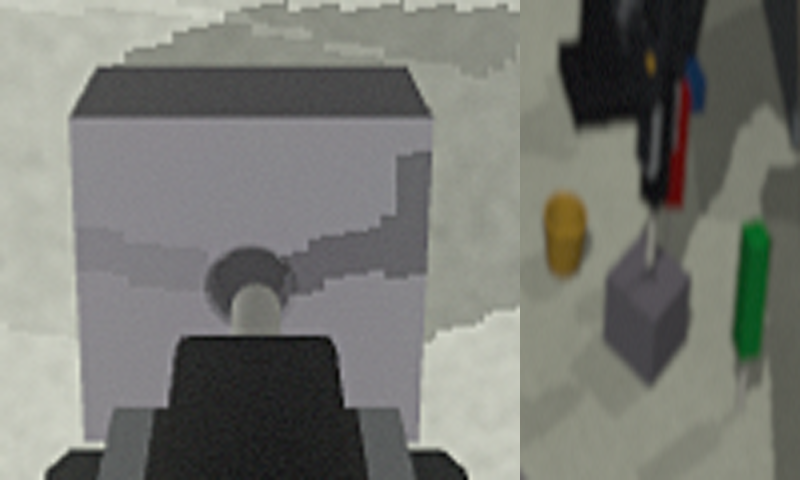

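```bash
cat > chz.py <<'E'
import sys
from h import *
s=env.get_state();f=s['wrist_force'];print('t%.2f'%s['clock'],np.round(s['tcp_pos'],4),np.round(f,1),np.round(s['ft_torque'],3));sys.exit(int(np.linalg.norm(f)>float(sys.argv[1])))
E
python3 -m creep '{"hand":[15,15,15,15,15],"delta_pos":[[0,-0.001,0],[0,0,0.004],[0,0,0.005],[0,0,0.005],[0,0,0]],"turn":[0,0,0,0,0]}' >/dev/null && python3 chz.py 5 && python3 -m creep '{"hand":[15,15,15,15,15],"delta_pos":[[0,0,0.006],[0,0,0.006],[0,0,0.006],[0,0,0.004],[0,0,0]],"turn":[0,0,0,0,0]}' >/dev/null && python3 chz.py 5 && python3 -m creep '{"hand":[15,15,15,15,15],"delta_pos":[[0,0,0.005],[0,0,0.004],[0,0,0.003],[0,0,0.002],[0,0,0]],"turn":[0,0,0,0,0]}' >/dev/null && python3 chz.py 5; python3 - <<'E'
from h import *
c=shot('wrist','w18');sd=shot('side','s18')
a=cv2.imread('pics/w18.png')[140:260,190:320]; a=cv2.resize(a,None,fx=4,fy=4,interpolation=cv2.INTER_CUBIC)
b=cv2.imread('pics/s18.png')[120:215,280:390]; b=cv2.resize(b,(280,480)); cv2.imwrite('pics/x18.png',np.hstack([a,b]))
E
```

```text
t32.23 [ 0.5494 -0.2779  0.1013] [ 0.3 -0.7 -1. ] [ 0.034 -0.014 -0.025]
t32.65 [ 0.5495 -0.2781  0.0839] [-0.6  0.9 -0.4] [-0.008  0.059  0.056]
t33.07 [ 0.5499 -0.2783  0.0735] [-1.   0.9 -0.6] [ 0.007 -0.008 -0.027]
```

View pics/x18.png

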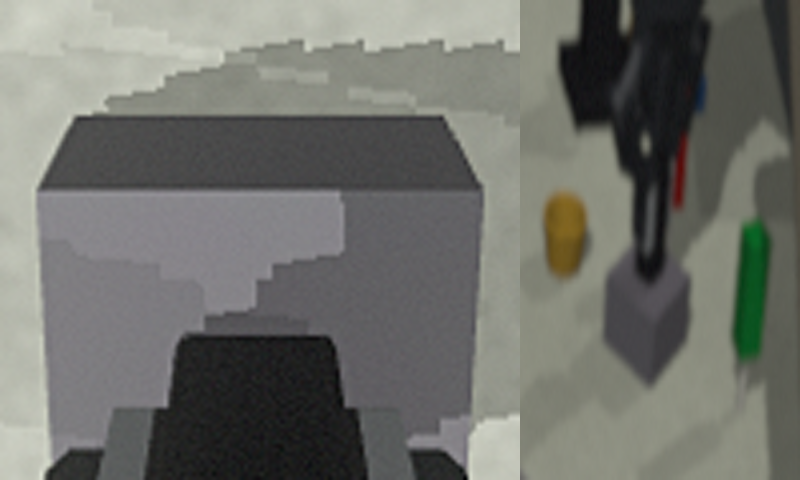

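```bash
python3 -m creep '{"hand":[15,15,15,15,15],"delta_pos":[[0,0,0.0005],[0,0,0.0004],[0,0,0.0003],[0,0,0],[0,0,0]],"turn":[0,0,0,0,0]}' >/dev/null && python3 chz.py 4 && python3 -m creep '{"hand":[15,15,15,15,15],"delta_pos":[[0,0,0.0003],[0,0,0.0003],[0,0,0],[0,0,0],[0,0,0]],"turn":[0,0,0,0,0]}' >/dev/null && python3 chz.py 4 && python3 -m creep '{"hand":[15,15,15,15,15],"delta_pos":[[0,0,0.0003],[0,0,0.0003],[0,0,0],[0,0,0],[0,0,0]],"turn":[0,0,0,0,0]}' >/dev/null && python3 chz.py 4
```

```text
t33.58 [ 0.5501 -0.2784  0.073 ] [-0.8  0.9 -0.7] [-0.054  0.063 -0.013]
t34.00 [ 0.5501 -0.2784  0.0725] [-0.2  0.6 -0.4] [-0.06   0.042  0.004]
t34.42 [ 0.5501 -0.2785  0.0724] [-1.6  0.4  4. ] [0.19  0.341 0.01 ]
```

```bash
python3 -m creep '{"hand":[24,28,40,60,85],"delta_pos":[[0,0,0],[0,0,0],[0,0,0],[0,0,0],[0,0,0]],"turn":[0,0,0,0,0]}' && python3 -m creep '{"hand":[85,85,85,85,85],"delta_pos":[[0,0,0],[0,0,0],[0,0,0],[0,0,0],[0,0,0]],"turn":[0,0,0,0,0]}'; python3 - <<'E'
from h import *
c=shot('wrist','w19')
E
```

```text
clock: 34.83
tcp_pos: [0.55, -0.2784, 0.0718]
orientation: [0.0, 1.0, -0.029, -0.0]
wrist_force: [0.6, 0.3, 0.1]
finger_gap: 0.0629
clock: 35.25
tcp_pos: [0.5501, -0.2784, 0.072]
orientation: [0.0, 1.0, -0.029, 0.0]
wrist_force: [0.2, -0.0, -0.3]
finger_gap: 0.085
```

View pics/w19.png

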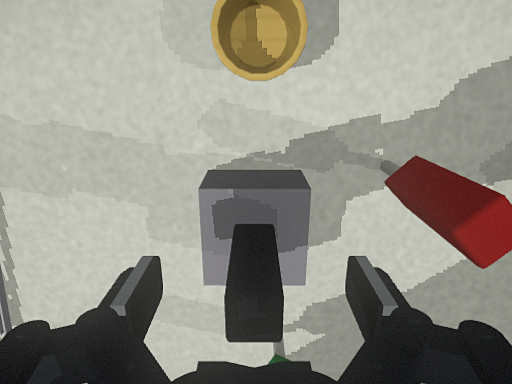

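Released; the handle stands upright and clear of both pads. Retreat upward and check everything.

```bash
python3 -m creep '{"hand":[85,85,85,85,85],"delta_pos":[[0,0,-0.015],[0,0,-0.035],[0,0,-0.045],[0,0,-0.045],[0,0,-0.045]],"turn":[0,0,0,0,0]}' >/dev/null && python3 -m creep '{"hand":[85,85,85,85,85],"delta_pos":[[0,0,-0.02],[-0.02,-0.04,0],[-0.01,-0.045,0],[0,-0.045,0],[0,-0.03,0]],"turn":[0,0,0,0,0]}' && python3 -m creep '{"hand":[85,85,85,85,85],"delta_pos":[[0,0,0],[0,0,0],[0,0,0],[0,0,0],[0,0,0]],"turn":[0,0,0,0,0]}' >/dev/null; python3 - <<'E'
from h import *
from green import green
from edge import edges
c=shot('wrist','w20');t=shot('top','t20');sd=shot('side','s20')
import pickle;pickle.dump((c,t,sd),open('w20.pkl','wb'))
def rect(c,box,lo,hi):
    a,b,e,f=box;rr,cc=np.mgrid[a:b,e:f];P=np.array([dep(c,(i,j)) for i,j in zip(rr.ravel(),cc.ravel())])
    m=((P[:,2]>lo)&(P[:,2]<hi)).reshape(rr.shape).astype(np.uint8);n,l,st,ce=cv2.connectedComponentsWithStats(m)
    k=1+np.argmax(st[1:,4]);Q=P[(l==k).ravel()];print(len(Q),np.median(Q[:,2]),cv2.minAreaRect(Q[:,:2].astype(np.float32)))
green(c,20,300,20,400);edges(c)
for lo,hi in((.1,.109),(.036,.044)):
    rect(c,(40,320,300,512),lo,hi)
E
```

```text
clock: 36.13
tcp_pos: [0.5328, -0.1468, 0.2364]
orientation: [-0.0, 1.0, -0.029, 0.0]
wrist_force: [-0.5, -0.1, -0.4]
finger_gap: 0.0849
green +x edge: yaw -1.10 deg, x at y=-35: -2.99  n45
green +y edge: yaw -0.14 deg, y at x=-80: -2.74  range -96..-3 n63
longstop face slope deg -0.29 at [-107.      0.02  -13.     -0.45] 33
shortstop face slope deg -0.06 at [-75.     0.8  -13.     0.74] 23
board +y slope deg -0.14 at [-109.      0.5    -5.      0.24] 32
board +x slope deg 0.67 at [-59.    -0.7   -7.    -0.09] 18
722 0.10454079585528095 ((0.5496661067008972, -0.2771911025047302), (0.022720811888575554, 0.021541252732276917), 87.70962524414062)
2409 0.03976967038985596 ((0.5493105053901672, -0.2779500484466553), (0.06133516505360603, 0.05984504148364067), 86.67212677001953)
```

View pics/w20.png

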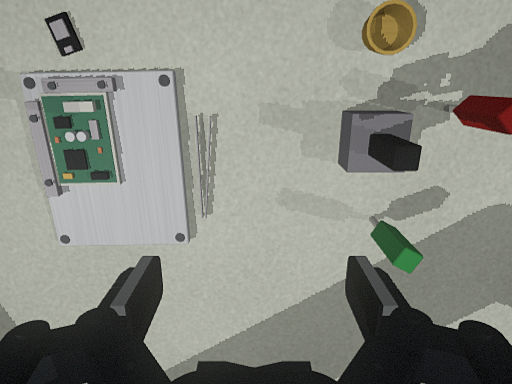

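View pics/s20.png

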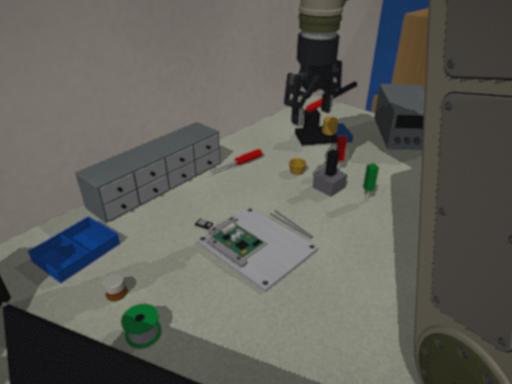

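```bash
python3 -m creep '{"hand":[85,85,85,85,85],"delta_pos":[[-0.01,-0.042,0],[-0.01,-0.042,0],[-0.01,-0.042,0],[-0.01,-0.042,0],[-0.01,-0.035,0]],"turn":[0,0,0,0,0]}' && python3 -m creep '{"hand":[85,85,85,85,85],"delta_pos":[[0,0,0],[0,0,0],[0,0,0],[0,0,0],[0,0,0]],"turn":[0,0,0,0,0]}' >/dev/null; python3 - <<'E'
from h import *
from green import green
c=shot('wrist','w21');green(c,10,300,20,400)
a=cv2.imread('pics/w21.png')[0:230,150:380]; cv2.imwrite('pics/w21c.png',cv2.resize(a,None,fx=2.6,fy=2.6,interpolation=cv2.INTER_CUBIC))
s=env.get_state();print(s['clock'],abs(np.array(s['qvel'])).max())
E
```

```text
clock: 37.12
tcp_pos: [0.5027, 0.0166, 0.2359]
orientation: [-0.0, 1.0, -0.03, -0.0]
wrist_force: [0.1, -0.1, -0.5]
finger_gap: 0.0852
green +x edge: yaw -1.12 deg, x at y=-35: -3.08  n45
green +y edge: yaw -0.38 deg, y at x=-80: -2.95  range -92..-7 n65
37.5833 0.0022149685979430834
```

View pics/w21c.png

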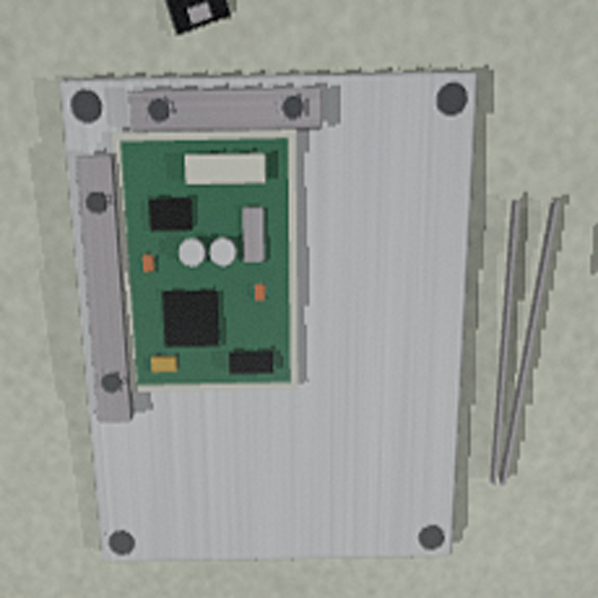

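```bash
python3 -c "
from workcell import env
print(env.hand_in(), env.get_state()['clock'])"
```

```text
the job is handed in; nothing more can be done
the job is handed in; nothing more can be done
```

I took the black pusher from the stand, slid the board square against the long stop and then along it against the short stop, put the pusher back, and handed the job in at about 38 s. No verdict is reported, so success below rests on my own checks.

**Choosing the pusher:** I took the black one in the stand and left the red and green look-alikes alone.

**Long stop:** The first push met the stop with the +x end ahead by roughly 0.8°. I backed off and pushed nearer the lagging end until it was flush. The final press held at about 5.0–5.1 N for about a second.

**Short stop:** The press held at about 4.9–5.1 N for about a second. Both presses sat at the top edge of the 4–5 N band, or just over it. The highest reading I took was about 5.2 N, well under the 8 N limit.

**Pusher:** It seated at the height where it was first gripped. After release its handle top measured 104.5 mm, the same as at the start, within 1 mm of the hole's axis and upright in the pictures.

**Board:**
- Its +y edge came out within about 0.4° of the long stop, and its +x edge about where it was while pressed (within 0.5 mm).
- The two yaw estimates from the final pictures disagreed: −0.1 to −0.4° from the +y edge, and −1.1° from the +x edge. I put the +x value down to pixel quantisation, because that fit simply followed one pixel row.
- The +x edge's touch on the short stop therefore rests mainly on the force contact and the close-up picture, not on a sub-millimetre measurement after release.

**Other objects:** By eye in the last pictures, the reel, wool pot, tweezers, module and flux jar were where they started. I did not measure their displacement.

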